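# Set up the spice tray in the ledge corner

### The arm

A 6-joint arm with a two-finger parallel gripper is mounted at the origin on the work surface. World frame = base frame: x ahead of the robot, y to its left, z up, the work surface at z = 0. Lengths are in mm, angles in rad, forces in N, time in s.
With the tool pointing down it reaches from about 350 to 975 mm from the base axis. Payload 4.9 kg.
Tool frame: the origin (TCP) lies between the finger pads; the fingertips stand 14 mm ahead of it and the grasp point (between the pads) lies 5 mm behind it (arm.tips_ahead is the distance from the TCP to the fingertips, in mm); z points along the fingers, y is the line along which they close (so a half turn about z gives the same grasp; the last joint's range is limited). The gripper opens to 85 mm and grips with 20 to 120 N. Pads are 22 mm wide; open, the fingers measure 114 mm over their backs; the gripper's body (76 mm by 85 mm) begins 54 mm behind the grasp point. The pads swing forward as they close: fully open they stand 13 mm farther back than shut.
Start: joints at [1.03, 0.053, 1.613, -0, 1.476, -0.119], TCP at [255.865, 570.206, 223.904] pointing down, gripper open.
Joint ranges: [-3.01, 3.01], [-1.01, 2.22], [0.06, 2.58], [-1.02, 4.17], [0.09, 2.62], [-3.14, 3.14]. Speed limits (rad/s): [2.57, 2.57, 3.14, 3.14, 3.14, 3.14].

### API

Orientations are given as a rotation vector (axis times angle).
In Python, from cell import arm, grab_frame, get_calibration, cut_out, pinpoint gives the robot as it stands.
- The arm moves only by the tool play_rows, never from a script. Its argument "increments" is one flat list of numbers, 7 for each row, row after row: the turn, a rotation vector about the tool's x, y, z in degrees, then the shift along the tool's x, y, z in cm, then the opening, from -1 (shut) to 1 (fully open). A call has 1 to 10 rows; each row shifts and turns the commanded pose from where the row before left it, along the tool's axes as they then stand; what a row does not reach is not made up. A row lasts 1/8 s, in which the tool goes at most 62.5 mm and 10.7 degrees, less where a joint would pass 70% of its speed; a pose out of reach is approached as far as the arm can. A call with a gripper value outside its range is refused whole. The fingers move at their own pace and stop on an object; "squeeze" is the grip in N (left out, the last holds). Time passes only in rows, so rows that do not move let the fingers close. It gives the time, the measured TCP pose, the force, the opening and the grip force at its end, in the units of the state.
- arm.get_obs(): the state, without advancing time (a new reading comes with each control period).
- grab_frame(name): name is "side" or "top" or "wrist"; returns (picture, depth): 480x640x3 uint8, red, green, blue; 480x640 float32, mm along the optical axis (not along the pixel's ray), 0 where there is no reading.
- get_calibration(name): a dict with "fx", "fy", "cx", "cy" (pixels), "extrinsics" (4x4, takes a point from camera to world coordinates); the wrist camera has in their place "mount" (4x4, takes a point from camera to tool coordinates, whose origin is the TCP and whose axes are the flange's). Camera axes: x right, y down, z forward; pixel columns grow to the right and rows downward; lengths in mm; the calibration is good to about 2 mm. The wrist camera is an equidistant fisheye: a pixel r from the principal point sees the ray r / f radians off the axis. A picture is of the moment at which its call begins: read the wrist's pose just before it. get_calibration takes no time and is no camera call.
- arm.hand_in(): hands the job in; it is judged then, once.
Trained networks look in the newest picture that a camera, given by its name, has taken for a name from the list of things; names that differ only in an ending like _2 or _b are one class to them, and where a whole thing is asked for, a point or a joint stands for the part that bears it (a point fixed in the world has none). Each returns a list of dicts, best first, with "confidence" (0 to 1); they miss things now and then, are a little off and sometimes report something else, mostly with a low value. They report only what shows in the picture. A call takes as long as a camera call. They do not tell look-alikes from the thing itself.
- cut_out(camera, target): "mask" (480x640 bool, what is visible of it) and "bbox" ([left, top, right, bottom] in pixels, round what is visible of it).
- pinpoint(camera, target): "position" ([column, row] in pixels: a listed point, or the origin of a listed thing).
The state is a dict: "time": time; "qpos": joint angles; "joint_velocities": joint speeds; "effort": joint torques, N m; "position": TCP position; "tool_rot": TCP orientation; "force": force on the tool from outside, world axes, zero at the start; "moment": the same for the moment, N m; "opening": finger opening in mm; "grip_force": force on a finger pad.
Only numpy, scipy, OpenCV 4.12 (cv2) and the standard library are available. Lean on these libraries where they do the work, as an engineer would, in place of code of your own. Each camera call takes 0.05 s, during which the arm holds its last target. There are 200 camera calls.

### The job

Set up the spice tray by the sink: first clear whatever stands in the corner of the low L-shaped steel splash guard (orange flask, wooden mortar, glass jar) or in the steel tray (wooden salt pot), whichever of them are there, over to the black rubber drying mat and stand it all there upright. Then slide the empty tray into that corner until its long side and its left end (as the robot sees it) are hard up against the two arms of the guard, and only after that stand exactly three of the five small steel tins upright inside it, side by side, leaving the other two standing on the ledge. At the end the tray must still be hard against both arms; do not knock the mug, the wooden spoon or the brush about.

Things in the scene. Friction and masses are not known exactly. Their poses are not given: they have to be found in the camera images.
- guard: fixed L-shaped stainless splash guard, walls 12 mm thick and 35 mm high. Origin: the inner corner, at ledge level. Its rear arm's inner face is the plane x=0 from y=0 to y=-260 mm; its left arm's inner face is the plane y=0 from x=0 to x=-130 mm. The corner area lies at x<0, y<0 of its frame, open towards the robot and to the right
- tray: loose open stainless tray, 110 mm (its x) by 190 mm (its y), 22 mm high, walls and floor 4 mm thick, about 0.35 kg. Origin: centre of its underside, z up. When home in the corner its origin is at x=-55, y=-95 mm of the guard's frame, at the same yaw as the guard
- mat: fixed black rubber drying mat, 300 mm (its x) by 150 mm (its y), 4 mm thick. Origin: centre of its underside
- flask: orange plastic food flask with grey screw lid, upright: 64 mm diameter to 90 mm height, lid 56 mm diameter to 120 mm height. Origin: centre of its underside, z up. May be absent
- mortar: small wooden mortar, open cup, 64 mm diameter at the upper half (58 mm at the foot), 70 mm high, wall 7 mm. Origin: centre of its underside, z up. May be absent
- jar: glass jar with brass lid, about 56 mm diameter, 90 mm high. Origin: centre of its underside, z up. May be absent
- cellar: small lidded wooden salt pot, a plain cylinder 50 mm diameter, 55 mm high, at first standing in the tray. Origin: centre of its underside, z up. May be absent
- tin0: one of five alike small lidded steel spice tins, 40 mm diameter, 36 mm high, standing on the ledge at the right on a thin cork-coloured liner. Origin: centre of its underside, z up
- tin1: one of five alike small lidded steel spice tins, 40 mm diameter, 36 mm high, standing on the ledge at the right on a thin cork-coloured liner. Origin: centre of its underside, z up
- tin2: one of five alike small lidded steel spice tins, 40 mm diameter, 36 mm high, standing on the ledge at the right on a thin cork-coloured liner. Origin: centre of its underside, z up
- tin3: one of five alike small lidded steel spice tins, 40 mm diameter, 36 mm high, standing on the ledge at the right on a thin cork-coloured liner. Origin: centre of its underside, z up
- tin4: one of five alike small lidded steel spice tins, 40 mm diameter, 36 mm high, standing on the ledge at the right on a thin cork-coloured liner. Origin: centre of its underside, z up
- mug: bystander: white ceramic mug, 72 mm rim diameter, 85 mm high. Origin: centre of its underside
- spoon: bystander: wooden spoon lying flat along its x
- brush: bystander: dish brush lying along its x
Things that resemble listed ones, but are neither listed nor needed, are in the scene too. Leave any purple look-alike of the tray alone.

How it is judged (in metres and radians):
On the way, in this order (a step that is already met when the one before it is completed fails the run):
1. everything that stood in the corner or the tray stands upright on the rubber mat (x of flask in the frame of mat between -0.15 and 0.15 m and y of flask in the frame of mat between -0.075 and 0.075 m and z of flask in the frame of mat between -0.002 and 0.012 m and angle between each of flask, mortar, jar, cellar's own z axis and vertical below 0.15 rad and linear speed of each of flask, mortar, jar, cellar below 0.02 m/s and x of mortar in the frame of mat between -0.15 and 0.15 m and y of mortar in the frame of mat between -0.075 and 0.075 m and z of mortar in the frame of mat between -0.002 and 0.012 m and x of jar in the frame of mat between -0.15 and 0.15 m and y of jar in the frame of mat between -0.075 and 0.075 m and z of jar in the frame of mat between -0.002 and 0.012 m and x of cellar in the frame of mat between -0.15 and 0.15 m and y of cellar in the frame of mat between -0.075 and 0.075 m and z of cellar in the frame of mat between -0.002 and 0.012 m), for 0.2 s.
2. the tray, still empty, is hard against both arms of the guard (x of tray in the frame of guard between -0.06 and -0.05 m and y of tray in the frame of guard between -0.1 and -0.09 m and angle between the x axis of tray and the x axis of guard, either way round below 0.04 rad and angle between tray's own z axis and vertical below 0.05 rad and height (world z) of tray below 0.008 m and not ((x of tin0 in the frame of tray between -0.055 and 0.055 m and y of tin0 in the frame of tray between -0.095 and 0.095 m) or (x of tin1 in the frame of tray between -0.055 and 0.055 m and y of tin1 in the frame of tray between -0.095 and 0.095 m) or (x of tin2 in the frame of tray between -0.055 and 0.055 m and y of tin2 in the frame of tray between -0.095 and 0.095 m) or (x of tin3 in the frame of tray between -0.055 and 0.055 m and y of tin3 in the frame of tray between -0.095 and 0.095 m) or (x of tin4 in the frame of tray between -0.055 and 0.055 m and y of tin4 in the frame of tray between -0.095 and 0.095 m))), for 0.2 s.
At the end, for the whole second after the job is handed in: Flask, mortar, jar, salt pot (those present) upright (0.15 rad), centres on the mat; tray flat, within 5 mm of both guard arms, square to 0.04 rad; exactly three tins upright on its floor, the other two upright on the ledge clear of it; all at rest (all of step 1 and x of tray in the frame of guard between -0.06 and -0.05 m and y of tray in the frame of guard between -0.1 and -0.09 m and angle between the x axis of tray and the x axis of guard, either way round below 0.04 rad and angle between tray's own z axis and vertical below 0.05 rad and height (world z) of tray below 0.008 m and linear speed of each of tray, tin0, tin1, tin2, tin3, tin4 below 0.02 m/s and ((x of tin0 in the frame of tray between -0.055 and 0.055 m and y of tin0 in the frame of tray between -0.095 and 0.095 m and x of tin1 in the frame of tray between -0.055 and 0.055 m and y of tin1 in the frame of tray between -0.095 and 0.095 m and x of tin2 in the frame of tray between -0.055 and 0.055 m and y of tin2 in the frame of tray between -0.095 and 0.095 m) or (x of tin0 in the frame of tray between -0.055 and 0.055 m and y of tin0 in the frame of tray between -0.095 and 0.095 m and x of tin1 in the frame of tray between -0.055 and 0.055 m and y of tin1 in the frame of tray between -0.095 and 0.095 m and x of tin3 in the frame of tray between -0.055 and 0.055 m and y of tin3 in the frame of tray between -0.095 and 0.095 m) or (x of tin0 in the frame of tray between -0.055 and 0.055 m and y of tin0 in the frame of tray between -0.095 and 0.095 m and x of tin1 in the frame of tray between -0.055 and 0.055 m and y of tin1 in the frame of tray between -0.095 and 0.095 m and x of tin4 in the frame of tray between -0.055 and 0.055 m and y of tin4 in the frame of tray between -0.095 and 0.095 m) or (x of tin0 in the frame of tray between -0.055 and 0.055 m and y of tin0 in the frame of tray between -0.095 and 0.095 m and x of tin2 in the frame of tray between -0.055 and 0.055 m and y of tin2 in the frame of tray between -0.095 and 0.095 m and x of tin3 in the frame of tray between -0.055 and 0.055 m and y of tin3 in the frame of tray between -0.095 and 0.095 m) or (x of tin0 in the frame of tray between -0.055 and 0.055 m and y of tin0 in the frame of tray between -0.095 and 0.095 m and x of tin2 in the frame of tray between -0.055 and 0.055 m and y of tin2 in the frame of tray between -0.095 and 0.095 m and x of tin4 in the frame of tray between -0.055 and 0.055 m and y of tin4 in the frame of tray between -0.095 and 0.095 m) or (x of tin0 in the frame of tray between -0.055 and 0.055 m and y of tin0 in the frame of tray between -0.095 and 0.095 m and x of tin3 in the frame of tray between -0.055 and 0.055 m and y of tin3 in the frame of tray between -0.095 and 0.095 m and x of tin4 in the frame of tray between -0.055 and 0.055 m and y of tin4 in the frame of tray between -0.095 and 0.095 m) or (x of tin1 in the frame of tray between -0.055 and 0.055 m and y of tin1 in the frame of tray between -0.095 and 0.095 m and x of tin2 in the frame of tray between -0.055 and 0.055 m and y of tin2 in the frame of tray between -0.095 and 0.095 m and x of tin3 in the frame of tray between -0.055 and 0.055 m and y of tin3 in the frame of tray between -0.095 and 0.095 m) or (x of tin1 in the frame of tray between -0.055 and 0.055 m and y of tin1 in the frame of tray between -0.095 and 0.095 m and x of tin2 in the frame of tray between -0.055 and 0.055 m and y of tin2 in the frame of tray between -0.095 and 0.095 m and x of tin4 in the frame of tray between -0.055 and 0.055 m and y of tin4 in the frame of tray between -0.095 and 0.095 m) or (x of tin1 in the frame of tray between -0.055 and 0.055 m and y of tin1 in the frame of tray between -0.095 and 0.095 m and x of tin3 in the frame of tray between -0.055 and 0.055 m and y of tin3 in the frame of tray between -0.095 and 0.095 m and x of tin4 in the frame of tray between -0.055 and 0.055 m and y of tin4 in the frame of tray between -0.095 and 0.095 m) or (x of tin2 in the frame of tray between -0.055 and 0.055 m and y of tin2 in the frame of tray between -0.095 and 0.095 m and x of tin3 in the frame of tray between -0.055 and 0.055 m and y of tin3 in the frame of tray between -0.095 and 0.095 m and x of tin4 in the frame of tray between -0.055 and 0.055 m and y of tin4 in the frame of tray between -0.095 and 0.095 m)) and not ((x of tin0 in the frame of tray between -0.055 and 0.055 m and y of tin0 in the frame of tray between -0.095 and 0.095 m and x of tin1 in the frame of tray between -0.055 and 0.055 m and y of tin1 in the frame of tray between -0.095 and 0.095 m and x of tin2 in the frame of tray between -0.055 and 0.055 m and y of tin2 in the frame of tray between -0.095 and 0.095 m and x of tin3 in the frame of tray between -0.055 and 0.055 m and y of tin3 in the frame of tray between -0.095 and 0.095 m) or (x of tin0 in the frame of tray between -0.055 and 0.055 m and y of tin0 in the frame of tray between -0.095 and 0.095 m and x of tin1 in the frame of tray between -0.055 and 0.055 m and y of tin1 in the frame of tray between -0.095 and 0.095 m and x of tin2 in the frame of tray between -0.055 and 0.055 m and y of tin2 in the frame of tray between -0.095 and 0.095 m and x of tin4 in the frame of tray between -0.055 and 0.055 m and y of tin4 in the frame of tray between -0.095 and 0.095 m) or (x of tin0 in the frame of tray between -0.055 and 0.055 m and y of tin0 in the frame of tray between -0.095 and 0.095 m and x of tin1 in the frame of tray between -0.055 and 0.055 m and y of tin1 in the frame of tray between -0.095 and 0.095 m and x of tin3 in the frame of tray between -0.055 and 0.055 m and y of tin3 in the frame of tray between -0.095 and 0.095 m and x of tin4 in the frame of tray between -0.055 and 0.055 m and y of tin4 in the frame of tray between -0.095 and 0.095 m) or (x of tin0 in the frame of tray between -0.055 and 0.055 m and y of tin0 in the frame of tray between -0.095 and 0.095 m and x of tin2 in the frame of tray between -0.055 and 0.055 m and y of tin2 in the frame of tray between -0.095 and 0.095 m and x of tin3 in the frame of tray between -0.055 and 0.055 m and y of tin3 in the frame of tray between -0.095 and 0.095 m and x of tin4 in the frame of tray between -0.055 and 0.055 m and y of tin4 in the frame of tray between -0.095 and 0.095 m) or (x of tin1 in the frame of tray between -0.055 and 0.055 m and y of tin1 in the frame of tray between -0.095 and 0.095 m and x of tin2 in the frame of tray between -0.055 and 0.055 m and y of tin2 in the frame of tray between -0.095 and 0.095 m and x of tin3 in the frame of tray between -0.055 and 0.055 m and y of tin3 in the frame of tray between -0.095 and 0.095 m and x of tin4 in the frame of tray between -0.055 and 0.055 m and y of tin4 in the frame of tray between -0.095 and 0.095 m)) and angle between each of tin0, tin1, tin2, tin3, tin4's own z axis and vertical below 0.15 rad and height (world z) of each of tin0, tin1, tin2, tin3, tin4 below 0.012 m); the robot touches nothing.
It fails at once if a bystander (mug, wooden spoon or brush) is shifted by more than 40 mm (distance of any of mug, spoon, brush from where it was at the start of the episode above 0.04 m).
Of flask, mortar, jar, cellar only 2 to 4 are there at a start; the rules pass over those that are not, and their reading is None.
At some moment in a run one of tray, mortar, tin0, tin1, tin2, tin3, tin4 may be knocked a few centimetres aside while the robot is not near it.
It also fails if it takes over 210 s, if anything falls off the work surface, if the arm or the gripper's body presses on something with over 40 N, if the wrist force passes 120 N, or if a joint passes its speed limit or range.

## Working session

There is one attempt and no reset: what is moved stays moved. The work goes in short steps, Python scripts to look and compute and a tool call to move; the robot and the scene stay as the last step left them, time stands still between calls to the robot, and variables do not carry over. Pictures are saved under pics/ and viewed, at most 14 in all, crops included, and the job is handed in when it is done.

Besides the shell and the picture viewer there is one more tool, called after "Request:" as name(argument=value, ...) on one line, values as JSON. play_rows: Moves the arm, as the interface text tells. Its arguments: {"type":"object","properties":{"increments":{"type":"array"},"squeeze":{"type":"number"}},"required":["increments"]}

```bash
ls; mkdir -p pics
python3 - <<'E'
from cell import arm, grab_frame, get_calibration
import cv2, numpy as np
np.set_printoptions(precision=3,suppress=True)
print(arm.get_obs())
for n in ("top","side"):
    p,d=grab_frame(n); cv2.imwrite(f"pics/{n}0.png",p[:,:,::-1]); np.save(f"{n}0d.npy",d); np.save(f"{n}0p.npy",p)
    print(n,get_calibration(n))
print(get_calibration("wrist"))
E
```

```text
pics
{'time': 0.0, 'qpos': array([ 1.03 ,  0.053,  1.614, -0.   ,  1.476, -0.119]), 'joint_velocities': array([ 0.001, -0.001,  0.001, -0.001, -0.001, -0.001]), 'effort': array([ -0.   , -39.369, -37.017,   0.   ,   0.007,  -0.   ]), 'position': array([255.551, 569.681, 222.669]), 'tool_rot': array([-0.658, -3.071,  0.003]), 'force': array([ 1.639, -0.36 , -0.208]), 'moment': array([-0.029, -0.009,  0.025]), 'grip_force': 0.0, 'opening': 85.35003769402002}
top {'fx': 559.3895063814304, 'fy': 559.3895063814304, 'cx': 320.4735543108989, 'cy': 249.9612408505499, 'extrinsics': array([[   0.012,   -0.986,    0.166,  253.069],
       [  -1.   ,   -0.008,    0.025,   -9.636],
       [  -0.024,   -0.167,   -0.986, 1404.423],
       [   0.   ,    0.   ,    0.   ,    1.   ]])}
side {'fx': 443.6209663801438, 'fy': 443.6209663801438, 'cx': 320.7248164608777, 'cy': 239.13575076898272, 'extrinsics': array([[   0.932,   -0.215,    0.292,  142.299],
       [  -0.363,   -0.58 ,    0.73 , -784.563],
       [   0.012,   -0.786,   -0.618,  707.383],
       [   0.   ,    0.   ,    0.   ,    1.   ]])}
{'fx': 371.64829954431775, 'fy': 371.64829954431775, 'cx': 320.1693872361647, 'cy': 236.57509272082137, 'mount': array([[   0.   ,   -0.962,   -0.272,   69.131],
       [   1.   ,    0.001,   -0.002,    0.038],
       [   0.002,   -0.272,    0.962, -149.011],
       [   0.   ,    0.   ,    0.   ,    1.   ]])}
```

View pics/top0.png

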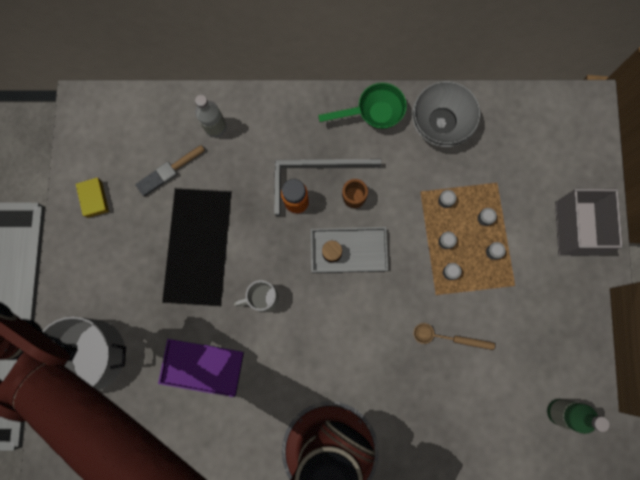

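View pics/side0.png

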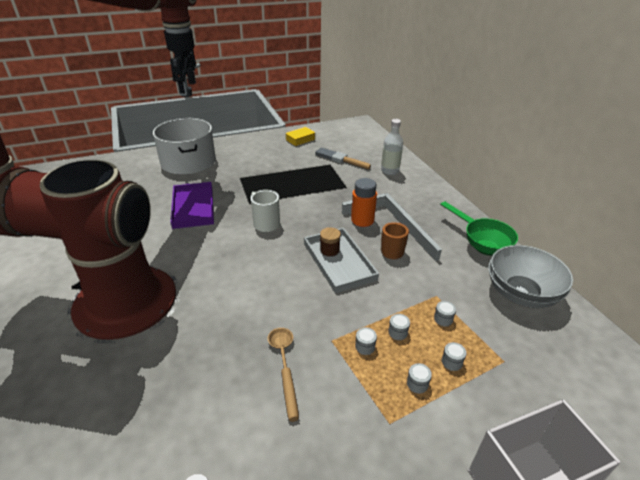

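Top view: flask (294,195) and mortar (355,193) are in the guard corner at (280,163). The salt pot (332,251) is in the tray (350,250), and the mat is at (198,247). The five tins sit on cork near (448–497, 200–271). I see no jar. Next I'll measure these.

```bash
cat > h.py <<'E'
from cell import arm, grab_frame, get_calibration, cut_out, pinpoint
import cv2, numpy as np
from scipy.spatial.transform import Rotation as R
np.set_printoptions(precision=1,suppress=True,linewidth=150)
def cloud(n,d):
    k=get_calibration(n); v,u=np.mgrid[:480,:640]
    P=np.stack([(u-k['cx'])/k['fx']*d,(v-k['cy'])/k['fy']*d,d],-1); E=k['extrinsics']
    return P@E[:3,:3].T+E[:3,3]
def ray(n,uv,z):
    """intersection of pixel ray of a fixed camera with plane z"""
    k=get_calibration(n);E=k['extrinsics']; uv=np.atleast_2d(uv).astype(float)
    r=np.c_[(uv[:,0]-k['cx'])/k['fx'],(uv[:,1]-k['cy'])/k['fy'],np.ones(len(uv))]@E[:3,:3].T
    return E[:3,3]+r*((z-E[2,3])/r[:,2])[:,None]
def tops(n,name,W,d,conf=.3):
    out=[]
    for c in cut_out(n,name):
        m=cv2.erode(c['mask'].astype(np.uint8),np.ones((2,2)))>0; m&=d>0
        if m.sum()<5 or c['confidence']<conf: continue
        P=W[m]; zt=np.percentile(P[:,2],90); T=P[P[:,2]>zt-5]
        (x,y),r=cv2.minEnclosingCircle(T[:,:2].astype(np.float32))
        out.append((c['confidence'],c['bbox'],zt,T[:,:2].mean(0),(x,y),r,m.sum()))
    return out
E
python3 - <<'E'
from h import *
for n in("top","side"):
    p,d=grab_frame(n); W=cloud(n,d)
    if n=="top":
        print("ledge z",[W[v,u] for u,v in((350,320),(530,200),(250,130),(100,250))], 'mat',W[247,198],'arm rear',W[163,330],'left',W[190,278],'trayfloor',W[250,365])
    for o in("flask","mortar","jar","cellar","tin0","mug","spoon","brush"):
        for t in tops(n,o,W,d):
            print(n,o,round(t[0],2),np.array(t[1]),"z%.1f mean"%t[2],t[3],"circ",np.array(t[4]),"r%.1f n%d"%t[5:])
E
```

```text
ledge z [array([313.5, -49.2,   2.7]), array([ 624.2, -509.2,   -0.2]), array([811.8, 217.5,  -2.2]), array([484.9, 592.5,   2.1])] mat [493.7 338.3   8.4] arm rear [709.6   3.9  33.5] left [638.1 135.3  32. ] trayfloor [489.5 -86.4   7.8]
top flask 0.95 [280.5 179.9 309.9 212.8] z122.0 mean [614.8  89.2] circ [615.5  89.3] r27.2 n680
top flask 0.6 [475.2 205.8 495.1 226.6] z39.7 mean [ 573.5 -390.6] circ [ 574.1 -389.8] r18.8 n212
top mortar 0.91 [341.  179.1 367.1 210.6] z71.1 mean [620.2 -60.7] circ [626.5 -58.2] r30.9 n525
top jar 0.68 [164.6 188.8 231.8 304.4] z7.8 mean [494.1 340.2] circ [496.3 340.6] r161.7 n6466
top cellar 0.66 [321.6 241.6 338.9 264.8] z62.6 mean [479.9  -3.7] circ [480.3  -2.5] r23.8 n325
top tin0 0.8 [438.6 265.6 461.  279.5] z40.2 mean [ 434.5 -297.5] circ [ 434.8 -298.4] r18.8 n211
top tin0 0.78 [439.6 187.6 454.3 205.7] z40.0 mean [ 620.5 -292. ] circ [ 620.8 -291.2] r19.0 n212
top tin0 0.76 [476.5 209.5 495.2 225. ] z39.7 mean [ 573.  -390.3] circ [ 574.1 -389.8] r18.8 n194
top tin0 0.75 [487.3 240.9 506.2 263. ] z39.8 mean [ 487.5 -408. ] circ [ 488.8
[... 1286 characters left out ...]
.5 n398
side tin0 0.71 [442.2 342.4 467.4 368.2] z37.0 mean [ 570.8 -395. ] circ [ 572.  -394.3] r19.5 n453
side tin0 0.68 [388.7 312.3 410.3 341.1] z36.8 mean [ 509.2 -295.2] circ [ 510.  -294.4] r18.5 n386
side tin0 0.68 [406.  360.9 434.1 395.6] z36.8 mean [ 484.4 -412.3] circ [ 485.2 -411.1] r19.6 n532
side tin0 0.63 [434.6 303.6 454.  328.6] z36.4 mean [ 615.8 -296.6] circ [ 616.6 -295.5] r18.6 n359
side mug 0.88 [249.7 192.3 276.4 234.9] z78.9 mean [362.8 157.8] circ [363.3 163.4] r36.6 n964
side spoon 0.94 [269.3 329.5 297.6 422.7] z19.5 mean [ 259.5 -355.3] circ [ 260.7 -308.4] r92.9 n936
side brush 0.88 [315.5 147.8 373.2 168.8] z18.0 mean [684.4 425.1] circ [693.2 408.8] r97.8 n375
```

Run:
```python
from h import *
def line(P): # dir, centroid
    c=np.median(P,0); vx,vy,x0,y0=cv2.fitLine(P.astype(np.float32),cv2.DIST_HUBER,0,.5,.01).ravel(); return np.array([x0,y0]),np.degrees(np.arctan2(vy,vx)),len(P)
for n in("top","side"):
    p=np.load(n+"0p.npy");d=np.load(n+"0d.npy");W=cloud(n,d);Z=W[...,2]
    Wx,Wy=W[...,0],W[...,1]
    dz={"top":0,"side":-2}[n]
    G=(abs(Z-33-dz)<5)&(Wx>540)&(Wx<780)&(Wy>-160)&(Wy<160)&(np.hypot(Wx-612,Wy-87)>36)&(np.hypot(Wx-625,Wy+60)>36)
    rear=G&(Wx>670)&(Wy<100); left=G&(Wy>100)&(Wx<690)
    for nm,m in(("rear",rear),("left",left)):
        P=W[m][:,:2]; print(n,nm,*line(P),P.min(0),P.max(0),"z",np.median(Z[m]))
    T=(abs(Z-24-dz)<5)&(Wx>400)&(Wx<560)&(Wy>-170)&(Wy<70)&(np.hypot(Wx-478,Wy+4.7)>32)
    P=W[T][:,:2]; print(n,"tray rim",cv2.minAreaRect(P.astype(np.float32)),np.median(Z[T]),T.sum())
    c=[c for c in cut_out(n,"tray")] if 0 else None
    g=p.max(2)<35; m=g&(Wx>380)&(Wx<620)&(Wy>220)&(Wy<460)
    P=W[cv2.morphologyEx(m.astype(np.uint8),cv2.MORPH_OPEN,np.ones((3,3)))>0][:,:2]; print(n,"mat",cv2.minAreaRect(P.astype(np.float32)),len(P))
```

```text
top rear [713.9 -10.7] -89.34883 414 [ 706.7 -125.8] [722.6  99.2] z 34.05294736854853
top left [631.8 138.5] -0.19906054 187 [577.5 132.5] [689.8 145. ] z 34.3048149960282
top tray rim ((489.97076416015625, -44.52516174316406), (111.27243041992188, 190.19178771972656), 1.9799851179122925) 22.87155881729143 352
top mat ((500.1215515136719, 341.7310791015625), (148.53248596191406, 245.86618041992188), 87.09915161132812) 5206
side rear [707.9 -23.7] -89.32505 365 [ 701.7 -128.9] [718.6  99.7] z 33.2195430674044
side left [615.7 133.6] 0.044953473 65 [573.2 129.2] [689.8 143.5] z 32.13407090913495
side tray rim ((486.83673095703125, -45.11310577392578), (112.3937759399414, 194.3568572998047), 2.1310791969299316) 20.446138686341556 420
side mat ((499.741943359375, 340.0204162597656), (148.44842529296875, 243.78517150878906), 87.90083312988281) 1646
```

```bash
cat >> h.py <<'E'
def pose():
    o=arm.get_obs(); M=R.from_rotvec(o['tool_rot']).as_matrix()
    yaw=np.degrees(np.arctan2(M[1,0],M[0,0]))   # direction of tool x in world
    return o,np.array(o['position']),M,yaw
def go(x,y,z,yaw=None):
    """tool-axis shift (cm) from here to TCP target, after turning to yaw (tool-z turn printed)"""
    o,p,M,a=pose()
    if yaw is not None:
        t=(yaw-a+180)%360-180; print("tool-z turn",-t)
        c,s=np.cos(np.radians(yaw)),np.sin(np.radians(yaw)); N=np.array([[c,s,0],[s,-c,0],[0,0,-1]]).astype(float)
    else: N=M
    dv=N.T@(np.array([x,y,z])-p)/10; print("t%.1f at"%o['time'],p,"yaw%.1f tilt%.1f"%(a,np.degrees(np.arccos(-M[2,2]))),"open%.0f grip%.0f F"%(o['opening'],o['grip_force']),np.array(o['force']),"q",np.degrees(o['qpos']))
    print("shift cm",np.round(dv,2),"len mm",np.linalg.norm(dv)*10)
E
python3 -c "
from h import *
print(arm.tips_ahead,[a for a in dir(arm) if a[0]!='_']); go(612.5,87.2,224,180)"
```

```text
14.0 ['Unreachable', 'get_obs', 'hand_in', 'tips_ahead']
tool-z turn -24.167725284059685
t1.0 at [255.9 570.2 223.9] yaw155.8 tilt0.0 open85 grip0 F [ 0.4 -0.7  0.1] q [59.   3.  92.4  0.  84.6 -6.8]
shift cm [-35.7 -48.3  -0. ] len mm 600.4130754071307
```

Request:
play_rows(increments=[0,0,-8.1,0,0,0,1,0,0,-8.1,0,0,0,1,0,0,-8,0,0,0,1,0,0,0,-3.6,-4.8,0,1,0,0,0,-3.6,-4.8,0,1,0,0,0,-3.6,-4.8,0,1,0,0,0,-3.6,-4.8,0,1,0,0,0,-3.6,-4.8,0,1,0,0,0,-3.6,-4.8,0,1,0,0,0,-3.6,-4.8,0,1])

```text
time: 2.25
position: [509.1, 232.7, 224.2]
tool_rot: [-0.001, 3.141, 0.001]
force: [0.6, 1.2, 0.0]
opening: 85.0
grip_force: 0.0
```

```bash
python3 -c "
from h import *
go(612.5,87.2,224,180)"
```

```text
tool-z turn 0.03160732861351789
t2.2 at [509.1 232.7 224.2] yaw-180.0 tilt0.1 open85 grip0 F [0.6 1.2 0. ] q [ 16.9  -5.9 101.2   0.   84.7 -73.1]
shift cm [-10.3 -14.6   0. ] len mm 178.50198899438914
```

Request:
play_rows(increments=[0,0,0,-3.43,-4.85,0,1,0,0,0,-3.43,-4.85,0,1,0,0,0,-3.44,-4.85,0,1,0,0,0,0,0,4,1,0,0,0,0,0,4,1,0,0,0,0,0,4,1,0,0,0,0,0,2.2,1,0,0,0,0,0,1,1,0,0,0,0,0,0,1])

```text
time: 3.38
position: [611.5, 89.0, 72.3]
tool_rot: [-0.001, 3.141, 0.0]
force: [0.1, -0.5, -0.4]
opening: 84.9
grip_force: 0.0
```

Request:
play_rows(increments=[0,0,0,0,0,0,-1,0,0,0,0,0,0,-1,0,0,0,0,0,0,-1,0,0,0,0,0,0,-1,0,0,0,0,0,0,-1,0,0,0,0,0,0,-1,0,0,0,0,0,0,-1,0,0,0,0,0,0,-1], squeeze=40)

```text
time: 4.38
position: [613.0, 89.3, 74.7]
tool_rot: [-0.001, 3.137, 0.001]
force: [0.1, 1.8, 6.0]
opening: 60.5
grip_force: 42.9
```

```bash
python3 -c "
from h import *
go(565,337,120)
p,d=grab_frame('side'); cv2.imwrite('pics/s1.png',p[:,:,::-1])"
```

```text
t4.4 at [613.   89.3  74.7] yaw-180.0 tilt0.3 open61 grip43 F [0.1 1.8 6. ] q [  1.4   9.8 100.    0.   69.9 -88.7]
shift cm [ 4.8 24.8 -4.5] len mm 256.3400030067977
```

View pics/s1.png

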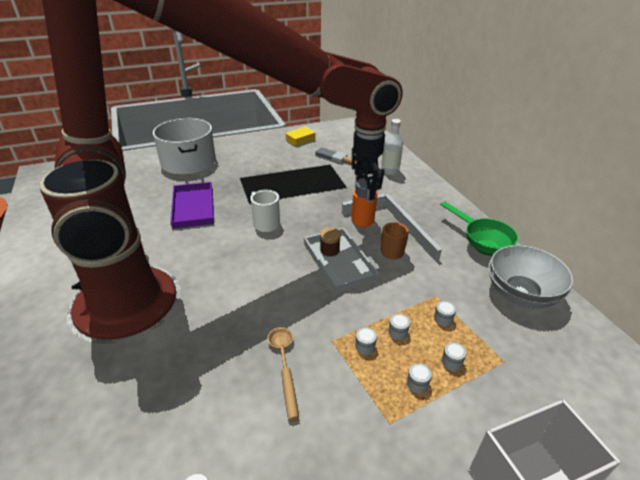

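The flask is gripped in the side view, pads at (365,190). I'll lift it and check the grip.

Request:
play_rows(increments=[0,0,0,0,0,-1,-1,0,0,0,0,0,-2,-1,0,0,0,0,0,-3,-1,0,0,0,0,0,0,-1])

```text
time: 4.92
position: [613.6, 88.9, 136.1]
tool_rot: [-0.001, 3.134, 0.0]
force: [-0.1, -0.2, -2.3]
opening: 60.2
grip_force: 44.0
```

```bash
python3 -c "
from h import *
go(565,337,130)
p,d=grab_frame('side'); W=cloud('side',d);print([(t[0],t[1],t[2],t[3]) for t in tops('side','flask',W,d)]); cv2.imwrite('pics/s2.png',cv2.resize(p[120:280,280:480,::-1],None,fx=3,fy=3))"
```

```text
t4.9 at [613.6  88.9 136.1] yaw-180.0 tilt0.4 open60 grip44 F [-0.1 -0.2 -2.3] q [  1.4   6.   97.9  -0.   75.7 -88.7]
shift cm [ 4.8 24.8  0.6] len mm 252.91469312870746
[(0.57, [350.7, 155.4, 378.8, 208.9], np.float64(178.4311911590391), array([599.9,  80. ]))]
```

View pics/s2.png

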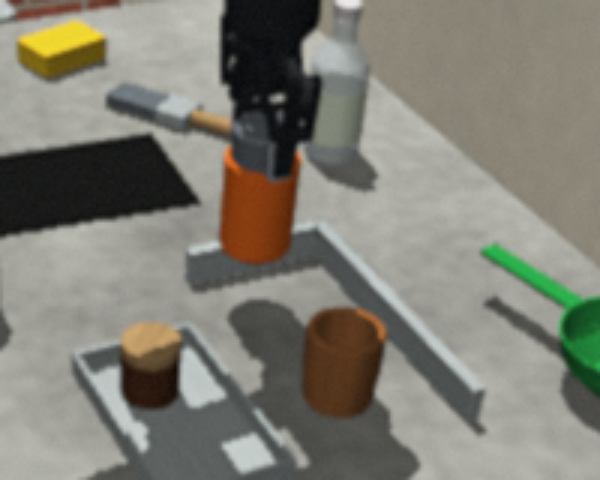

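Request:
play_rows(increments=[0,0,0,0.9,4.96,0,-1,0,0,0,0.9,4.96,0,-1,0,0,0,0.9,4.96,0,-1,0,0,0,0.9,4.96,0,-1,0,0,0,0.9,4.96,0,-1,0,0,0,0,0,3,-1,0,0,0,0,0,1.6,-1,0,0,0,0,0,0.6,-1,0,0,0,0,0,0,-1])

```text
time: 6.15
position: [566.4, 336.1, 79.8]
tool_rot: [-0.001, -3.142, 0.0]
force: [0.5, 0.7, -2.4]
opening: 60.6
grip_force: 44.3
```

Request:
play_rows(increments=[0,0,0,0,0,0.3,-1,0,0,0,0,0,0,-1])

```text
time: 6.4
position: [567.2, 336.6, 78.8]
tool_rot: [0.0, 3.139, 0.0]
force: [-0.9, -0.6, 5.2]
opening: 60.7
grip_force: 45.4
```

Request:
play_rows(increments=[0,0,0,0,0,0,0.4,0,0,0,0,0,0,1,0,0,0,0,0,0,1,0,0,0,0,0,0,1,0,0,0,0,0,-2,1,0,0,0,0,0,-5,1,0,0,0,0,0,-6,1,0,0,0,-1.0,-5.6,0,1,0,0,0,-1.0,-5.6,0,1,0,0,0,-1.0,-5.6,0,1])

```text
time: 7.65
position: [596.7, 167.6, 209.1]
tool_rot: [-0.002, 3.139, 0.001]
force: [0.7, 0.6, -0.3]
opening: 85.4
grip_force: 0.0
```

Request:
play_rows(increments=[0,0,0,-0.7,-5.6,0,1,0,0,0,-0.7,-5.6,0,1,0,0,0,-0.7,-5.6,0,1,0,0,0,0,0,0,1])

```text
time: 8.15
position: [617.9, -2.7, 208.7]
tool_rot: [0.007, 3.139, -0.001]
force: [-0.1, 0.2, 0.5]
opening: 85.4
grip_force: 0.0
```

```bash
cat > look.py <<'E'
from h import *
import sys
for n in("top","side"):
    p,d=grab_frame(n); W=cloud(n,d)
    for o in sys.argv[1:]:
        for t in tops(n,o,W,d):
            print(n,o,round(t[0],2),np.array(t[1]),"z%.1f mean"%t[2],t[3],"circ",np.array(t[4]),"r%.1f n%d"%t[5:])
    cv2.imwrite(f'pics/last_{n}.png',p[:,:,::-1])
E
python3 look.py mortar cellar flask; python3 -c "
from h import *
go(625,-60,50)"
```

```text
top mortar 0.54 [354.2 182.4 366.7 208.6] z70.9 mean [618.1 -77.3] circ [625.4 -68.5] r27.2 n174
top mortar 0.5 [138.9 143.2 202.  193.4] z21.6 mean [688.8 430.8] circ [693.4 412. ] r97.5 n872
top flask 0.8 [177.7 199.4 214.2 230.5] z125.8 mean [568.4 335.4] circ [568.5 334.9] r26.9 n768
side mortar 0.79 [380.1 224.1 410.  262. ] z67.9 mean [622.6 -67.7] circ [622.8 -61.2] r31.6 n781
side cellar 0.68 [317.3 226.1 342.5 256.1] z58.7 mean [476.9  -8.6] circ [477.   -5.7] r24.4 n516
side flask 0.84 [301.4 138.1 324.8 186.1] z121.5 mean [563.5 326.4] circ [566.3 329.3] r27.0 n742
t8.6 at [617.1   2.1 207.1] yaw-179.9 tilt0.0 open85 grip0 F [-0.4  0.1  0.5] q [ -6.7   2.6  94.5   0.   82.9 -96.8]
shift cm [-0.8 -6.2 15.7] len mm 169.07541930495782
```

Request:
play_rows(increments=[0,0,0,-0.8,-6.0,0,1,0,0,0,0,0,5,1,0,0,0,0,0,5,1,0,0,0,0,0,4,1,0,0,0,0,0,2.2,1,0,0,0,0,0,0,1])

```text
time: 9.3
position: [624.1, -58.4, 43.3]
tool_rot: [0.002, -3.138, -0.001]
force: [0.1, -0.8, -0.4]
opening: 85.5
grip_force: 0.0
```

Request:
play_rows(increments=[0,0,0,0,0,0,-1,0,0,0,0,0,0,-1,0,0,0,0,0,0,-1,0,0,0,0,0,0,-1,0,0,0,0,0,0,-1,0,0,0,0,0,-1,-1,0,0,0,0,0,-3,-1,0,0,0,0,0,-3,-1,0,0,0,0,0,0,-1])

```text
time: 10.42
position: [627.3, -59.7, 118.4]
tool_rot: [-0.001, 3.135, -0.002]
force: [0.0, 0.9, -1.8]
opening: 61.8
grip_force: 44.5
```

```bash
python3 -c "
from h import *
go(485,337,49)"; python3 look.py mortar
```

```text
t10.4 at [627.3 -59.7 118.4] yaw-180.0 tilt0.4 open62 grip45 F [ 0.   0.9 -1.8] q [ -12.2    8.3   97.2   -0.    74.2 -102.2]
shift cm [14.3 39.7  6.8] len mm 427.0962029871188
top mortar 0.55 [232.4 277.7 279.5 309.7] z82.4 mean [357.9 158.4] circ [364.1 171.6] r41.9 n757
side mortar 0.73 [383.3 201.9 410.9 239.9] z133.4 mean [609.7 -61.6] circ [620.2 -63.9] r30.8 n683
```

Request:
play_rows(increments=[0,0,0,1.8,4.95,0,-1,0,0,0,1.8,4.95,0,-1,0,0,0,1.8,4.95,0,-1,0,0,0,1.8,4.95,0,-1,0,0,0,1.8,4.95,0,-1,0,0,0,1.8,4.95,0,-1,0,0,0,1.8,4.95,0,-1,0,0,0,1.8,4.95,0,-1,0,0,0,0,0,3,-1,0,0,0,0,0,2.8,-1])

```text
time: 11.88
position: [479.6, 337.2, 54.6]
tool_rot: [0.004, -3.14, 0.002]
force: [-0.5, 0.9, -2.7]
opening: 61.5
grip_force: 44.8
```

Request:
play_rows(increments=[0,0,0,0,0,0.6,-1,0,0,0,0,0,0,-1])

```text
time: 12.12
position: [480.4, 337.6, 51.4]
tool_rot: [0.001, -3.139, -0.001]
force: [-3.4, 1.1, 6.3]
opening: 61.2
grip_force: 45.2
```

Request:
play_rows(increments=[0,0,0,0,0,0,0.4,0,0,0,0,0,0,1,0,0,0,0,0,0,1,0,0,0,0,0,0,1,0,0,0,0,0,-3,1,0,0,0,0,0,-5,1,0,0,0,0,0,-5,1,0,0,0,0,-5.6,0,1,0,0,0,0,-5.6,0,1,0,0,0,0,-5.6,0,1])

```text
time: 13.38
position: [480.9, 167.3, 181.0]
tool_rot: [-0.002, 3.141, -0.0]
force: [1.2, -0.7, 0.0]
opening: 85.4
grip_force: 0.0
```

Request:
play_rows(increments=[0,0,0,0,-5.6,0,1,0,0,0,0,-5.6,0,1,0,0,0,0,0,0,1])

```text
time: 13.75
position: [481.1, 53.7, 180.9]
tool_rot: [0.008, 3.141, -0.001]
force: [-0.6, -0.1, -0.1]
opening: 85.6
grip_force: 0.0
```

```bash
python3 look.py mortar cellar flask tray; python3 -c "
from h import *
go(479,-3,38)"
```

```text
top mortar 0.76 [180.3 238.2 209.4 264.6] z73.8 mean [476.5 331. ] circ [480.4 334. ] r30.7 n582
top cellar 0.67 [162.1 188.5 233.6 304. ] z7.8 mean [479.5 338.1] circ [495.4 339.6] r162.7 n4815
top cellar 0.57 [327.9 243.3 340.8 263.7] z62.2 mean [480.7 -11.4] circ [480.4  -6.9] r22.5 n175
top flask 0.87 [177.9 196.1 213.8 228. ] z125.7 mean [568.1 334.5] circ [567.8 334.8] r26.3 n735
top tray 0.94 [157.6 337.2 243.  396.2] z11.3 mean [189.1 314.7] circ [193.8 313.6] r105.8 n3402
top tray 0.81 [314.4 227.4 387.6 269.8] z17.2 mean [476.  -85.6] circ [485.4 -50.4] r100.8 n2155
top tray 0.42 [439.6 191.7 457.4 206.1] z39.3 mean [ 619.4 -292.6] circ [ 620. -292.] r19.2 n219
side mortar 0.92 [274.8 159.3 296.7 191.5] z70.6 mean [477.2 329. ] circ [475.2 331.5] r33.7 n549
side cellar 0.72 [319.6 225.9 340.6 253.8] z58.4 mean [476.1 -10.3] circ [476.7  -7.6] r22.4 n450
side cellar 0.51 [253.6 189.  279.8 232.8] z79.2 mean [362.  156.5] circ [363.  162.8] r37.5 n968
side flask 0.89 [303.5 141.9 323.9 184.2] z92.0 mean [543.9 324. ] circ [559.7 322. ] r24.5 n445
side tray 0.84 [301.5 227.3 380.5 293.1] z19.6 mean [479.7 -74.8] circ [486.5 -48.3] r107.4 n2226
side tray 0.82 [168.7 179.9 212.7 226.9] z17.5 mean [192.2 288.7] circ [192.1 311.2] r107.4 n1666
side tray 0.5 [303.1 141.1 323.2 185.1] z92.0 mean [543.5 324.9] circ [558.4 323.3] r26.4 n493
t14.2 at [481.1  57.6 180.8] yaw-179.9 tilt0.0 open85 grip0 F [ 0.6 -0.5  1. ] q [ -2.  -15.1 113.3  -0.   81.8 -92.1]
shift cm [ 0.2 -6.1 14.3] len mm 155.16926232933778
```

Request:
play_rows(increments=[0,0,0,0.2,-6.1,0,1,0,0,0,0,0,5,1,0,0,0,0,0,5,1,0,0,0,0,0,3,1,0,0,0,0,0,1.3,1,0,0,0,0,0,0,1])

```text
time: 15.0
position: [479.0, -3.9, 37.6]
tool_rot: [0.001, -3.141, -0.0]
force: [0.0, -0.1, 0.3]
opening: 85.4
grip_force: 0.0
```

Request:
play_rows(increments=[0,0,0,0,0,0,-1,0,0,0,0,0,0,-1,0,0,0,0,0,0,-1,0,0,0,0,0,0,-1,0,0,0,0,0,0,-1,0,0,0,0,0,0,-1,0,0,0,0,0,-1,-1,0,0,0,0,0,-3,-1,0,0,0,0,0,-3,-1,0,0,0,0,0,0,-1])

```text
time: 16.25
position: [481.2, -4.5, 110.9]
tool_rot: [-0.001, 3.135, -0.002]
force: [0.2, 0.3, -1.5]
opening: 48.1
grip_force: 41.6
```

```bash
python3 -c "
from h import *
go(412,337,45)"; python3 look.py cellar tray
```

```text
t16.2 at [481.2  -4.5 110.9] yaw-180.0 tilt0.4 open48 grip42 F [ 0.2  0.3 -1.5] q [ -9.4 -11.8 117.6  -0.   73.9 -99.4]
shift cm [ 6.9 34.2  6.5] len mm 354.66691589767527
top tray 0.59 [314.1 227.3 386.6 271.5] z17.5 mean [471.  -95.4] circ [467.5 -54.2] r110.5 n1523
top tray 0.59 [157.3 335.7 245.8 395.9] z17.3 mean [186.1 310.3] circ [193.7 313.9] r106.9 n3565
side cellar 0.83 [317.7 201.4 341.  234.7] z124.4 mean [464.3  -8.2] circ [471.2  -8.3] r21.7 n368
side tray 0.84 [172.7 181.8 213.4 226.2] z17.8 mean [189.5 291.2] circ [192.6 313.2] r109.1 n1680
side tray 0.76 [302.7 229.3 380.8 291.1] z19.2 mean [485.4 -76.6] circ [485.9 -48.5] r107.6 n2622
side tray 0.33 [441.7 343.9 468.2 371.1] z36.9 mean [ 570. -395.] circ [ 570.8 -393.6] r18.6 n453
```

Request:
play_rows(increments=[0,0,0,0,0,-5,-1,0,0,0,0,5.5,0,-1,0,0,0,1,5.5,0,-1,0,0,0,1,5.5,0,-1,0,0,0,1,5.5,0,-1,0,0,0,1.9,5.5,0,-1,0,0,0,2,5.5,0,-1,0,0,0,0,1.2,5,-1,0,0,0,0,0,5,-1,0,0,0,0,0,0,-1])

```text
time: 17.8
position: [405.6, 335.4, 52.2]
tool_rot: [0.002, -3.131, 0.01]
force: [-1.1, 0.2, 0.2]
opening: 47.9
grip_force: 41.9
```

```bash
python3 -c "
from h import *
go(412,337,42)"
```

```text
t17.8 at [405.6 335.4  52.2] yaw-179.9 tilt0.7 open48 grip42 F [-1.1  0.2  0.2] q [ 31.5  -0.  112.9  -0.   67.8 -58.6]
shift cm [-0.7  0.2  1. ] len mm 12.145865075505672
```

Request:
play_rows(increments=[0,0,0,-0.5,0,0.6,-1,0,0,0,0,0,0.4,-1,0,0,0,0,0,0,-1])

```text
time: 18.18
position: [416.0, 338.1, 49.3]
tool_rot: [0.0, 3.14, 0.002]
force: [-0.1, 0.1, -1.2]
opening: 47.9
grip_force: 41.9
```

Request:
play_rows(increments=[0,0,0,0,0,0.5,-1,0,0,0,0,0,0,-1])

```text
time: 18.42
position: [414.8, 337.6, 42.7]
tool_rot: [0.001, -3.141, 0.0]
force: [-0.6, -0.7, -0.8]
opening: 47.7
grip_force: 41.9
```

Request:
play_rows(increments=[0,0,0,0,0,0.3,-1,0,0,0,0,0,0,-1])

```text
time: 18.68
position: [415.1, 337.9, 40.0]
tool_rot: [-0.001, 3.141, 0.0]
force: [-0.2, 0.3, -0.4]
opening: 47.6
grip_force: 42.1
```

Request:
play_rows(increments=[0,0,0,0,0,0.25,-1,0,0,0,0,0,0,-1])

```text
time: 18.92
position: [415.5, 338.0, 40.0]
tool_rot: [0.001, -3.141, 0.001]
force: [-5.8, -3.7, 14.5]
opening: 48.1
grip_force: 43.4
```

Request:
play_rows(increments=[0,0,0,0,0,0,0.3,0,0,0,0,0,0,0.6,0,0,0,0,0,0,0.6,0,0,0,0,0,-3,0.6,0,0,0,0,0,-5,0.6,0,0,0,0,0,-5,0.6,0,0,0,0,-5.5,0,0.3,0,0,0,0,-5.5,0,0.3,0,0,0,0,-5.5,0,0.3,0,0,0,0,0,0,0.3])

```text
time: 20.18
position: [415.1, 170.2, 167.1]
tool_rot: [0.007, 3.141, -0.001]
force: [0.9, 0.2, 0.3]
opening: 55.5
grip_force: 0.0
```

```bash
python3 look.py mortar cellar flask tray; python3 -c "
from h import *
go(400,-47,17)"
```

```text
top mortar 0.77 [177.1 237.6 194.4 264.7] z74.6 mean [474.6 352. ] circ [478.8 341.1] r28.8 n207
top cellar 0.75 [180.9 266.4 199.6 287.6] z62.0 mean [414.4 339.5] circ [415.7 337.8] r22.7 n243
top flask 0.92 [174.9 194.7 211.8 228.4] z125.9 mean [569.3 335.4] circ [569.3 335.8] r27.4 n772
top tray 0.84 [158.6 338.1 224.4 395.6] z12.4 mean [194.  348.5] circ [190.1 289.2] r127.8 n2578
top tray 0.69 [313.1 226.3 385.7 270.8] z14.8 mean [486.  -53.7] circ [490.1 -45.9] r105.7 n3237
top tray 0.66 [488.1 242.8 505.2 260. ] z40.2 mean [ 487.8 -408. ] circ [ 486.9 -407.9] r19.5 n224
side mortar 0.69 [324.6 150.5 370.9 169. ] z18.6 mean [697.6 411.2] circ [703.  404.6] r88.0 n350
side mortar 0.62 [272.8 158.8 299.6 191.2] z70.6 mean [475.8 316.5] circ [478.7 328. ] r31.7 n476
side mortar 0.48 [432.4 302.8 456.4 328. ] z36.7 mean [ 616.4 -296.3] circ [ 616.9 -295. ] r19.9 n389
side cellar 0.75 [257.9 167.4 275.1 186.4] z58.2 mean [412.  327.8] circ [410.  330.3] r24.0 n290
side flask 0.78 [302.6 138.6 326.9 184.5] z121.4 mean [565.  326.5] circ [565.9 328.5] r24.8 n772
side tray 0.84 [169.6 180.7 214.2 224.6] z18.1 mean [190.8 291.1] circ [192.7 311.3] r107.3 n1743
side tray 0.76 [303.4 228.5 378.  292.7] z19.0 mean [480.4 -68.1] circ [486.3 -48.3] r106.6 n2698
t20.7 at [415.  173.4 167.3] yaw-179.9 tilt0.0 open56 grip0 F [ 0.4 -0.1 -0. ] q [ 13.2 -19.9 118.4   0.   81.5 -76.9]
shift cm [  1.5 -22.   15. ] len mm 267.2254260044467
```

View pics/last_side.png

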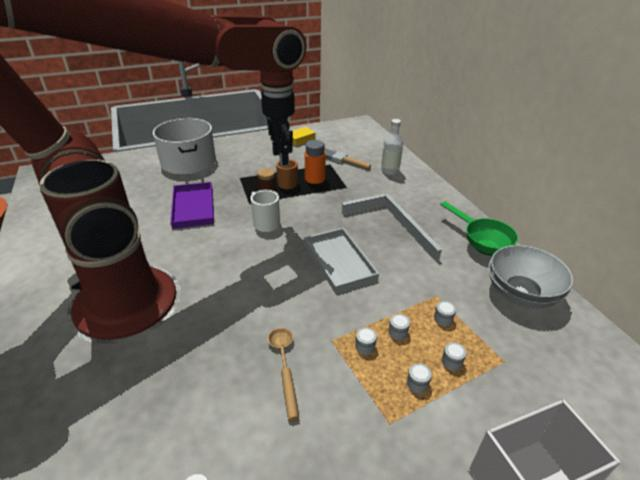

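The side view shows the flask, mortar and salt pot upright on the mat (pixels 265–315, 165). The corner and tray are empty, and there is still no jar. Next I push the tray.

Request:
play_rows(increments=[0,0,0,0.4,-5.5,0,0.3,0,0,0,0.4,-5.5,0,0.3,0,0,0,0.4,-5.5,0,0.3,0,0,0,0.3,-5.5,0,0.3,0,0,0,0,0,5,0.3,0,0,0,0,0,5,0.3,0,0,0,0,0,3.5,0.3,0,0,0,0,0,1,0.3,0,0,0,0,0,0.4,0.3,0,0,0,0,0,0,0.3])

```text
time: 21.92
position: [401.5, -47.4, 19.8]
tool_rot: [-0.002, 3.139, -0.001]
force: [0.0, -0.3, 0.3]
opening: 55.8
grip_force: 0.0
```

```bash
python3 -c "
from h import *
go(400,-47,17)
p,d=grab_frame('side'); cv2.imwrite('pics/s3.png',cv2.resize(p[150:350,220:460,::-1],None,fx=3,fy=3))"
```

```text
t21.9 at [401.5 -47.4  19.8] yaw-179.9 tilt0.1 open56 grip0 F [ 0.  -0.3  0.3] q [ -17.3  -16.1  130.7    0.    65.2 -107.4]
shift cm [0.1 0.  0.3] len mm 3.170989550263199
```

View pics/s3.png

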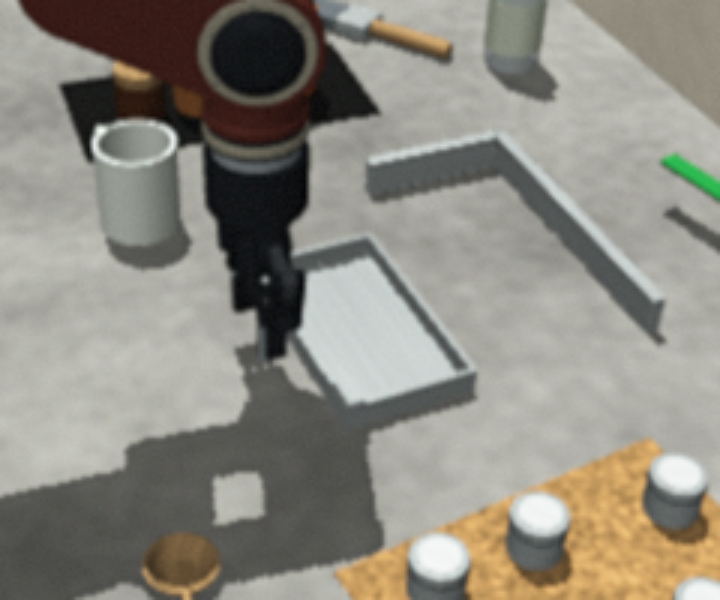

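The fingers stand just in front of the tray's near wall. The tray is at about (375,310) in this crop, and the guard corner behind it is clear.

Request:
play_rows(increments=[0,0,0,0,0,0.4,0.3,0,0,0,-2,0,0,0.3,0,0,0,-2,0,0,0.3,0,0,0,-2,0,0,0.3,0,0,0,-2,0,0,0.3,0,0,0,-2,0,0,0.3,0,0,0,-2,0,0,0.3,0,0,0,-1.5,0,0,0.3,0,0,0,-1,0,0,0.3,0,0,0,-0.5,0,0,0.3])

```text
time: 23.22
position: [550.6, -47.1, 14.5]
tool_rot: [0.001, -3.142, 0.0]
force: [0.4, -0.7, -0.2]
opening: 55.9
grip_force: 0.0
```

```bash
cat > tray.py <<'E'
from h import *
def line(P):
    vx,vy,x0,y0=cv2.fitLine(P.astype(np.float32),cv2.DIST_HUBER,0,.5,.01).ravel(); return np.array([x0,y0]),np.degrees(np.arctan2(vy,vx))
go(583,-47,16)
for n,dz in(("top",0),("side",-2)):
    p,d=grab_frame(n); W=cloud(n,d); Z=W[...,2];X,Y=W[...,0],W[...,1]
    T=(abs(Z-23-dz)<3.5)&(X>380)&(X<700)&(Y>-200)&(Y<128)
    T=cv2.morphologyEx(T.astype(np.uint8),cv2.MORPH_OPEN,np.ones((2,2)))
    k,l,s,_=cv2.connectedComponentsWithStats(T,connectivity=8)
    P=W[np.isin(l,[i for i in range(1,k) if s[i,4]>15])][:,:2]; print(n,"tray rim",cv2.minAreaRect(P.astype(np.float32)),len(P), P.min(0),P.max(0))
    cv2.imwrite(f'pics/last_{n}.png',p[:,:,::-1])
E
python3 tray.py
```

```text
t23.2 at [550.6 -47.1  14.5] yaw-180.0 tilt0.0 open56 grip0 F [ 0.4 -0.7 -0.2] q [ -12.6    6.3  110.6   -0.    63.2 -102.6]
shift cm [-3.2  0.  -0.1] len mm 32.444188025745355Traceback (most recent call last):
  File "tray.py", line 10, in <module>
    P=W[np.isin(l,[i for i in range(1,k) if s[i,4]>15])][:,:2]; print(n,"tray rim",cv2.minAreaRect(P.astype(np.float32)),len(P), P.min(0),P.max(0))
                                                                                                                                 ~~~~~^^^
    return umr_minimum(a, axis, None, out, keepdims, initial, where)
ValueError: zero-size array to reduction operation minimum which has no identity
```

```bash
sed -i '/morphologyEx/d; s/(abs(Z-23-dz)<3.5)/(abs(Z-24-dz)<5.5)/; s/connectedComponentsWithStats(T,/connectedComponentsWithStats(T.astype(np.uint8),/; s/s\[i,4\]>15/s[i,4]>40/' tray.py; python3 tray.py
```

```text
t23.3 at [550.9 -47.2  14.5] yaw-180.0 tilt0.0 open56 grip0 F [ 0.1 -0.4  0.2] q [ -12.6    6.3  110.5    0.    63.2 -102.6]
shift cm [-3.2  0.  -0.1] len mm 32.18068493187164
top tray rim ((472.29083251953125, -129.7015380859375), (51.11655807495117, 111.41757202148438), 59.63808059692383) 96 [ 436.3 -140.4] [533.3 -80.5]
side tray rim ((487.556396484375, -45.53729248046875), (115.35292053222656, 193.3492889404297), 1.831900715827942) 492 [ 428.2 -143.1] [546.5  51.9]
```

View pics/last_top.png

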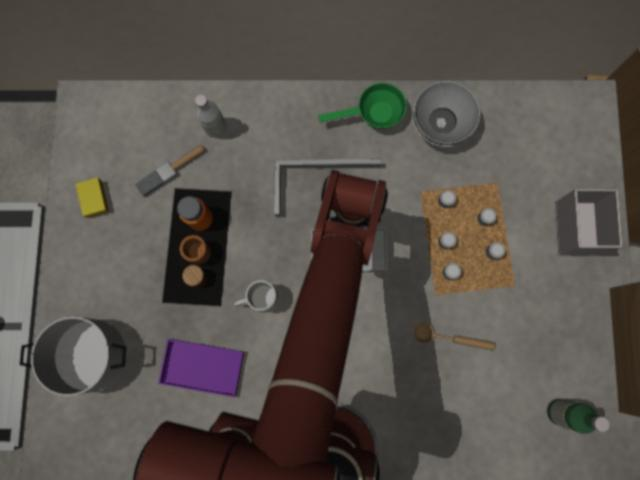

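```bash
python3 -c "
import cv2
p=cv2.imread('pics/last_side.png'); cv2.imwrite('pics/s4.png',cv2.resize(p[170:330,260:460],None,fx=3.6,fy=3.6))"
```

```text
(no output)
```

View pics/s4.png

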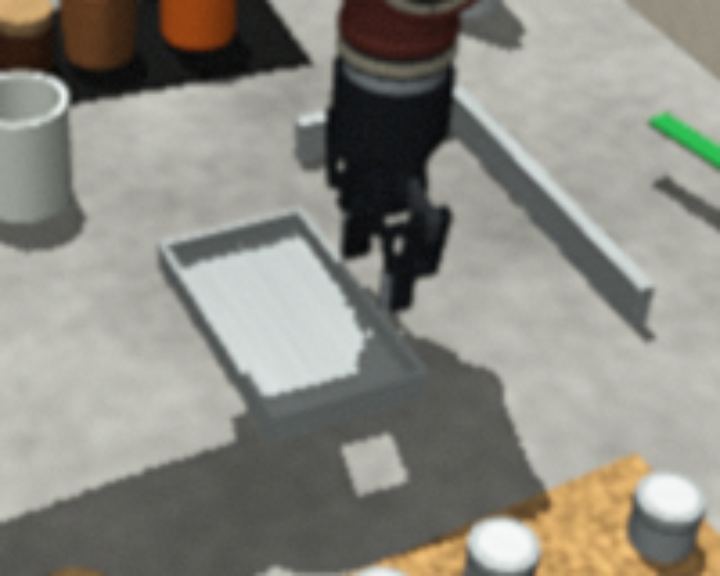

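The fingers passed over the tray without moving it, so the tips stand higher than I assumed at this opening. I'll probe for the ledge here, behind the tray, to find the tip height.

Request:
play_rows(increments=[0,0,0,-1.5,0,0,0.3,0,0,0,0,0,0.4,0.3,0,0,0,0,0,0,0.3])

```text
time: 23.75
position: [564.8, -47.0, 9.8]
tool_rot: [0.001, -3.14, -0.0]
force: [0.8, 0.3, 0.3]
opening: 55.3
grip_force: 0.0
```

Request:
play_rows(increments=[0,0,0,0,0,0.4,0.3,0,0,0,0,0,0,0.3])

```text
time: 24.0
position: [564.6, -47.0, 5.8]
tool_rot: [0.001, -3.14, -0.0]
force: [0.4, 1.0, -0.6]
opening: 55.8
grip_force: 0.0
```

Request:
play_rows(increments=[0,0,0,0,0,0.3,0.3,0,0,0,0,0,0,0.3])

```text
time: 24.25
position: [564.9, -47.1, 3.1]
tool_rot: [0.001, -3.141, -0.0]
force: [-0.2, -0.1, -0.1]
opening: 55.2
grip_force: 0.0
```

Request:
play_rows(increments=[0,0,0,0,0,0.3,0.3,0,0,0,0,0,0,0.3])

```text
time: 24.5
position: [565.0, -47.0, 0.1]
tool_rot: [0.001, -3.141, -0.0]
force: [-0.3, 0.1, -0.3]
opening: 55.6
grip_force: 0.0
```

Request:
play_rows(increments=[0,0,0,0,0,0.3,0.3,0,0,0,0,0,0,0.3])

```text
time: 24.75
position: [565.0, -47.1, -3.0]
tool_rot: [0.001, -3.141, -0.0]
force: [0.5, 0.1, -0.1]
opening: 55.8
grip_force: 0.0
```

Run:
```python
from h import *
o,p0,M,a=pose(); print(p0)
p,d=grab_frame('side'); W=cloud('side',d)
m=(p.max(2)<60)&(W[...,0]>535)&(W[...,0]<595)&(W[...,1]>-120)&(W[...,1]<30)&(W[...,2]>2)&(W[...,2]<90)
v,u=np.nonzero(m); o=np.argsort(W[m][:,2])[:400:25]
for i in o: print(u[i],v[i],W[v[i],u[i]],p[v[i],u[i]])
c=np.array([370,262]); cv2.imwrite('pics/s5.png',cv2.resize(p[200:290,310:430,::-1],None,fx=6,fy=6,interpolation=cv2.INTER_CUBIC))
```

```text
[565.  -47.1  -3. ]
365 244 [569.1 -18.5  10.4] [41 40 39]
360 243 [553.5 -20.7  19.6] [41 44 45]
362 240 [560.  -17.6  25. ] [ 6  7 11]
363 238 [561.7 -18.8  31.8] [14 14 18]
361 237 [555.  -20.5  37.9] [26 28 27]
361 233 [556.4 -15.9  46.7] [51 54 57]
360 232 [551.2 -20.1  54.1] [46 46 46]
380 251 [ 560.4 -107.2   59.1] [59 59 57]
380 250 [ 559.9 -107.5   62.5] [21 24 25]
375 247 [552.  -97.2  65.7] [15 18 20]
373 242 [553.  -84.2  70.3] [30 31 33]
360 227 [547.4 -25.1  73.8] [20 21 23]
378 247 [ 551.3 -111.4   76.7] [13 14 16]
360 226 [546.  -27.3  78.6] [16 20 21]
359 223 [546.9 -19.4  81.9] [20 22 23]
356 216 [550.4   5.7  84.9] [41 42 43]
```

View pics/s5.png

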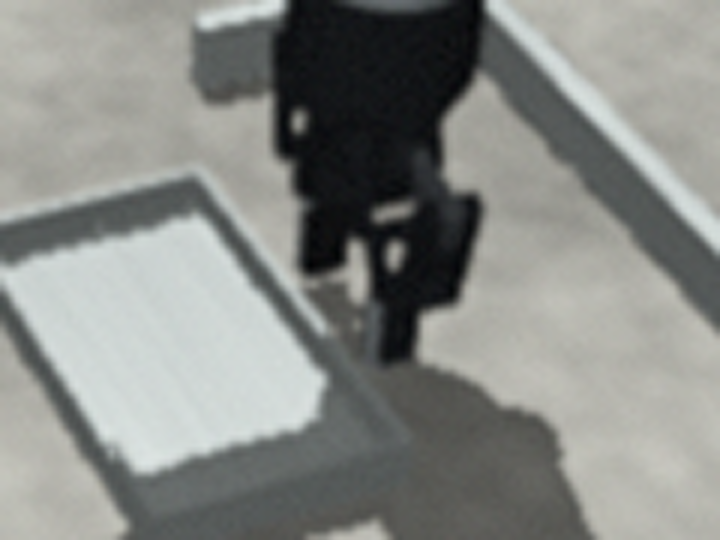

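The near finger's tip at (395,360) in this crop is still a little above the ledge, so I'll probe further.

Request:
play_rows(increments=[0,0,0,0,0,0.3,0.3,0,0,0,0,0,0,0.3])

```text
time: 25.05
position: [565.0, -47.1, -5.9]
tool_rot: [0.001, -3.141, -0.0]
force: [0.5, 0.6, 0.2]
opening: 55.4
grip_force: 0.0
```

Request:
play_rows(increments=[0,0,0,0,0,0.3,0.3,0,0,0,0,0,0,0.3])

```text
time: 25.3
position: [564.9, -47.1, -8.9]
tool_rot: [0.001, -3.141, -0.0]
force: [0.1, -0.4, -0.7]
opening: 55.4
grip_force: 0.0
```

Request:
play_rows(increments=[0,0,0,0,0,0.3,0.3,0,0,0,0,0,0,0.3])

```text
time: 25.55
position: [565.5, -47.2, -11.5]
tool_rot: [-0.001, 3.141, -0.0]
force: [0.5, -0.2, 1.1]
opening: 55.2
grip_force: 0.4
```

Request:
play_rows(increments=[0,0,0,0,0,0.2,0.3,0,0,0,0,0,0,0.3])

```text
time: 25.8
position: [565.6, -47.2, -11.5]
tool_rot: [0.001, -3.141, -0.0]
force: [-7.3, 1.2, 13.6]
opening: 55.3
grip_force: 7.0
```

Run:
```python
from h import *
o,p0,M,a=pose(); print(p0,M, o['qpos'])
p,d=grab_frame('wrist'); cv2.imwrite('pics/w1.png',p[:,:,::-1])
```

```text
[565.6 -47.2 -11.5] [[-1. -0. -0.]
 [-0.  1.  0.]
 [ 0.  0. -1.]] [-0.2  0.2  1.9 -0.   1.1 -1.8]
```

View pics/w1.png

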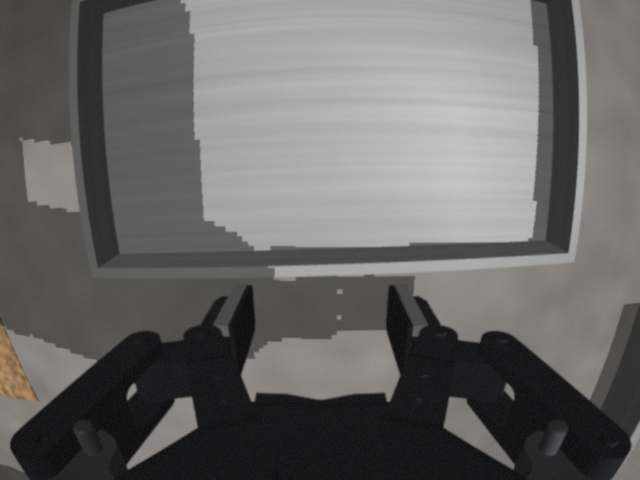

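The wrist view shows the fingers behind the tray, touching the ledge. At 55 mm opening the tips stand about 11 mm above the TCP. I'll go back in front of the tray and push lower.

Request:
play_rows(increments=[0,0,0,0,0,-3,0.3,0,0,0,0,0,-3,0.3,0,0,0,5.5,0,0,0.3,0,0,0,5.5,0,0,0.3,0,0,0,5.5,0,0,0.3,0,0,0,0,0,2.5,0.3,0,0,0,0,0,2.5,0.3,0,0,0,0,0,0.3,0.3,0,0,0,0,0,0,0.3])

```text
time: 26.98
position: [400.4, -47.2, -6.4]
tool_rot: [0.001, -3.141, -0.0]
force: [0.8, -0.5, 0.1]
opening: 55.7
grip_force: 0.0
```

```bash
python3 tray.py
```

```text
t27.0 at [400.4 -47.2  -6.4] yaw-180.0 tilt0.0 open56 grip0 F [ 0.8 -0.5  0.1] q [ -17.3  -12.9  131.2   -0.    61.8 -107.4]
shift cm [-18.3   0.   -2.2] len mm 183.95166922492493
top tray rim ((490.7242126464844, -44.37694549560547), (110.46636199951172, 190.37442016601562), 2.3950767517089844) 248 [ 432.5 -138.4] [546.7  50.4]
side tray rim ((486.80828857421875, -44.864051818847656), (111.43231964111328, 195.62033081054688), 1.119463562965393) 384 [ 431.6 -143.4] [544.3  53.4]
```

Request:
play_rows(increments=[0,0,0,-2,0,0,0.3,0,0,0,-2,0,0,0.3,0,0,0,-2,0,0,0.3,0,0,0,-2,0,0,0.3,0,0,0,-2,0,0,0.3,0,0,0,-2,0,0,0.3,0,0,0,-2,0,0,0.3,0,0,0,-1,0,0,0.3,0,0,0,-0.5,0,0,0.3,0,0,0,0,0,0,0.3])

```text
time: 28.32
position: [555.6, -47.1, -6.4]
tool_rot: [-0.001, 3.141, -0.0]
force: [0.4, 0.4, -0.9]
opening: 55.8
grip_force: 0.0
```

```bash
python3 tray.py
```

```text
t28.3 at [555.6 -47.1  -6.4] yaw-180.0 tilt0.1 open56 grip0 F [ 0.4  0.4 -0.9] q [ -12.5    8.8  110.2    0.    61.  -102.5]
shift cm [-2.7  0.  -2.2] len mm 35.396899406668794
top tray rim ((603.560791015625, 43.05393981933594), (69.93194580078125, 12.71838092803955), 1.7606867551803589) 54 [568.4  35.7] [638.4  49.2]
side tray rim ((609.9094848632812, -46.93785095214844), (194.43179321289062, 135.53863525390625), 89.95465087890625) 348 [ 542.1 -144.2] [677.7  50.2]
```

Request:
play_rows(increments=[0,0,0,-1,0,0,0.3,0,0,0,-0.7,0,0,0.3,0,0,0,-0.4,0,0,0.3,0,0,0,0,0,0,0.3])

```text
time: 28.92
position: [577.0, -47.2, -6.4]
tool_rot: [-0.001, 3.14, -0.0]
force: [-0.3, 0.0, 0.1]
opening: 55.5
grip_force: 0.0
```

Request:
play_rows(increments=[0,0,0,-0.3,0,0,0.3,0,0,0,0,0,0,0.3])

```text
time: 29.18
position: [579.5, -47.2, -6.5]
tool_rot: [-0.001, 3.141, -0.0]
force: [-0.1, 0.1, 0.2]
opening: 55.3
grip_force: 0.4
```

Request:
play_rows(increments=[0,0,0,-0.3,0,0,0.3,0,0,0,0,0,0,0.3])

```text
time: 29.42
position: [582.5, -47.1, -6.6]
tool_rot: [-0.001, 3.141, -0.0]
force: [-0.2, 0.1, 0.8]
opening: 55.6
grip_force: 0.4
```

Request:
play_rows(increments=[0,0,0,-0.2,0,0,0.3,0,0,0,0,0,0,0.3])

```text
time: 29.68
position: [584.4, -47.1, -6.6]
tool_rot: [-0.001, 3.141, -0.0]
force: [-1.6, -0.4, 0.5]
opening: 55.5
grip_force: 0.6
```

Request:
play_rows(increments=[0,0,0,-0.2,0,0,0.3,0,0,0,0,0,0,0.3])

```text
time: 29.92
position: [585.5, -47.2, -6.7]
tool_rot: [0.002, -3.139, 0.0]
force: [-4.9, -0.0, 2.7]
opening: 55.3
grip_force: 2.5
```

```bash
python3 tray.py
```

```text
t29.9 at [585.5 -47.2  -6.7] yaw-179.9 tilt0.1 open55 grip2 F [-4.9 -0.   2.7] q [ -11.8   12.5  105.9   -0.    61.7 -101.9]
shift cm [ 0.3  0.  -2.3] len mm 22.86281219955104Traceback (most recent call last):
  File "tray.py", line 9, in <module>
    P=W[np.isin(l,[i for i in range(1,k) if s[i,4]>40])][:,:2]; print(n,"tray rim",cv2.minAreaRect(P.astype(np.float32)),len(P), P.min(0),P.max(0))
                                                                                                                                 ~~~~~^^^
    return umr_minimum(a, axis, None, out, keepdims, initial, where)
ValueError: zero-size array to reduction operation minimum which has no identity
```

Request:
play_rows(increments=[0,0,0,-0.15,0,0,0.3,0,0,0,0,0,0,0.3,0,0,0,2,0,0,0.3,0,0,0,0,0,-5,0.3,0,0,0,0,-4.5,-5,0.3,0,0,0,0,-4.5,0,0.3,0,0,0,0,-4,0,0.3,0,0,10,0,0,0,0.3,0,0,10,0,0,0,0.3,0,0,10,0,0,0,0.3])

```text
time: 31.22
position: [568.6, -174.4, 90.1]
tool_rot: [0.821, 3.03, 0.0]
force: [0.5, -0.1, 0.9]
opening: 55.6
grip_force: 0.0
```

Request:
play_rows(increments=[0,0,10,0,0,0,0.3,0,0,10,0,0,0,0.3,0,0,10,0,0,0,0.3,0,0,10,0,0,0,0.3,0,0,10,0,0,0,0.3,0,0,10,0,0,0,0.3,0,0,0,0,0,0,0.3])

```text
time: 32.1
position: [568.5, -174.1, 90.1]
tool_rot: [2.217, 2.223, 0.001]
force: [-0.3, -0.2, -0.0]
opening: 55.5
grip_force: 0.0
```

```bash
sed -i 's/>40\])\]/>25])]/; s/^go.*/go(640,-180,-6,90)/' tray.py; python3 tray.py; python3 look.py mortar cellar flask; cp pics/last_top.png pics/t6.png
```

```text
tool-z turn 0.14710426987608116
t32.1 at [ 568.5 -174.1   90.1] yaw90.1 tilt0.1 open55 grip0 F [-0.3 -0.2 -0. ] q [-24.2   5.6 103.    0.   71.3 -24.4]
shift cm [-0.6  7.2  9.6] len mm 119.96674703461522
top tray rim ((601.6241455078125, -24.032180786132812), (148.48092651367188, 23.007591247558594), 82.42924499511719) 125 [597.5 -98.5] [622.6  49.1]
side tray rim ((645.9718627929688, -46.69548797607422), (105.6630859375, 194.97190856933594), 0.6224337816238403) 196 [ 592.7 -144. ] [699.8  50.3]
top mortar 0.97 [179.3 236.  209.5 265.8] z74.5 mean [475.9 330.7] circ [479.6 333.7] r31.0 n612
top mortar 0.57 [442.4 263.4 459.7 280. ] z40.2 mean [ 433.9 -298.1] circ [ 434.8 -297.4] r17.5 n183
top cellar 0.98 [184.  266.6 204.1 288.5] z61.9 mean [415.2 332.9] circ [415.7 333.1] r22.4 n317
top flask 0.71 [175.3 195.  215.6 227.5] z126.0 mean [568.6 335.3] circ [568.7 335. ] r26.9 n749
side mortar 0.76 [276.3 160.3 298.6 191.1] z70.1 mean [476.6 323.4] circ [477.1 331.3] r32.2 n479
side cellar 0.86 [256.3 166.4 275.6 186.4] z58.4 mean [411.3 327. ] circ [398.1 272.6] r80.0 n319
side flask 0.88 [303.  136.9 327.2 185.7] z121.5 mean [564.9 328.6] circ [566.9 333.6] r27.8 n814
```

View pics/t6.png

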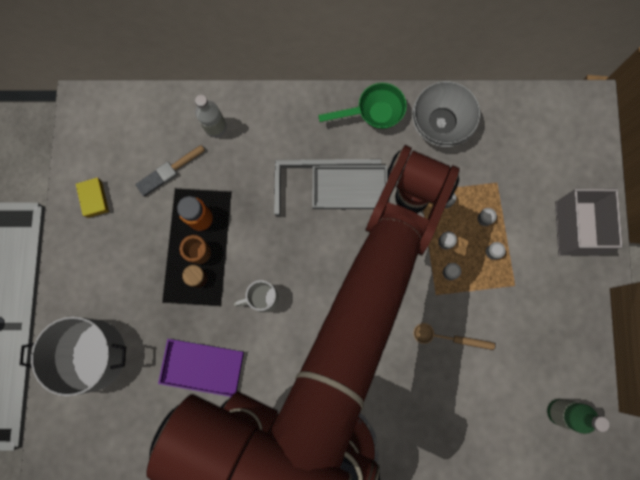

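Top view: the tray is flush with the guard's rear arm, spanning (312–387, 165–208). Next I push its right end to the left.

Request:
play_rows(increments=[0,0,0,0,3.6,0,0.3,0,0,0,0,3.6,0,0.3,0,0,0,0,0,4,0.3,0,0,0,0,0,4,0.3,0,0,0,0,0,1.6,0.3,0,0,0,0,0,0,0.3])

```text
time: 33.35
position: [638.9, -173.5, -7.3]
tool_rot: [-2.219, -2.22, 0.001]
force: [0.1, 0.1, 0.3]
opening: 55.7
grip_force: 0.0
```

Request:
play_rows(increments=[0,0,0,2,0,0,0.3,0,0,0,2,0,0,0.3,0,0,0,1.5,0,0,0.3,0,0,0,1.5,0,0,0.3,0,0,0,1,0,0,0.3,0,0,0,0.8,0,0,0.3,0,0,0,0.5,0,0,0.3,0,0,0,0,0,0,0.3])

```text
time: 34.35
position: [639.3, -80.1, -6.7]
tool_rot: [-2.22, -2.221, -0.0]
force: [-0.0, -0.4, -1.2]
opening: 55.2
grip_force: 0.0
```

```bash
python3 tray.py
```

```text
tool-z turn 0.03140067009965719
t34.4 at [639.3 -80.1  -6.7] yaw90.0 tilt0.1 open55 grip0 F [-0.  -0.4 -1.2] q [-13.8  19.1  97.8   0.1  63.2 -13.8]
shift cm [-10.    0.1  -0.1] len mm 99.9303215004688
top tray rim ((617.1456909179688, 86.91331481933594), (137.69876098632812, 68.2214126586914), 49.986671447753906) 125 [595.7  13.2] [687.1 119.6]
side tray rim ((645.4078369140625, 13.302597045898438), (217.56390380859375, 107.21089172363281), 89.42565155029297) 315 [591.9 -95.1] [700.  122.1]
```

Request:
play_rows(increments=[0,0,0,0.5,0,0,0.3,0,0,0,0,0,0,0.3])

```text
time: 34.7
position: [639.4, -75.4, -6.6]
tool_rot: [-2.22, -2.221, 0.0]
force: [0.1, -0.0, -0.6]
opening: 55.6
grip_force: 0.0
```

Request:
play_rows(increments=[0,0,0,0.3,0,0,0.3,0,0,0,0,0,0,0.3])

```text
time: 34.95
position: [639.7, -72.6, -6.2]
tool_rot: [-2.22, -2.222, -0.0]
force: [-0.4, 0.4, -0.8]
opening: 55.2
grip_force: 0.0
```

Request:
play_rows(increments=[0,0,0,0.2,0,0,0.3,0,0,0,0,0,0,0.3])

```text
time: 35.2
position: [639.8, -70.8, -6.1]
tool_rot: [-2.221, -2.222, -0.0]
force: [-0.2, -0.7, -0.1]
opening: 55.9
grip_force: 0.3
```

Request:
play_rows(increments=[0,0,0,0.2,0,0,0.3,0,0,0,0,0,0,0.3])

```text
time: 35.45
position: [639.8, -68.7, -6.1]
tool_rot: [-2.221, -2.222, -0.0]
force: [-0.3, -0.2, -0.0]
opening: 55.6
grip_force: 0.4
```

Request:
play_rows(increments=[0,0,0,0.2,0,0,0.3,0,0,0,0,0,0,0.3])

```text
time: 35.7
position: [639.9, -67.1, -6.1]
tool_rot: [2.22, 2.222, -0.0]
force: [-0.4, -3.1, -1.4]
opening: 55.7
grip_force: 1.3
```

Request:
play_rows(increments=[0,0,0,0.2,0,0,0.3,0,0,0,0,0,0,0.3])

```text
time: 35.95
position: [640.3, -67.0, -5.7]
tool_rot: [2.217, 2.22, -0.003]
force: [0.3, -8.2, -1.4]
opening: 55.3
grip_force: 4.2
```

Request:
play_rows(increments=[0,0,0,0.2,0,0,0.3,0,0,0,0,0,0,0.3])

```text
time: 36.2
position: [640.8, -66.9, -5.3]
tool_rot: [2.214, 2.219, -0.006]
force: [1.0, -13.4, -1.7]
opening: 55.6
grip_force: 6.9
```

Request:
play_rows(increments=[0,0,0,-1,0,0,0.3,0,0,0,-2,0,0,0.3,0,0,0,0,0,-5,0.5,0,0,0,0,0,-5,0.5,0,0,0,-5,0,0,0.5,0,0,0,-5,0,0,0.5,0,0,0,-5,0,0,0.5,0,0,0,0,0,0,0.5])

```text
time: 37.2
position: [639.4, -246.8, 94.0]
tool_rot: [2.226, 2.217, 0.0]
force: [0.3, 0.9, 0.0]
opening: 64.0
grip_force: 0.0
```

```bash
sed -i 's/^go.*/go(619,-292,-3,90)/' tray.py; python3 tray.py; python3 look.py tin0; python3 -c "
import cv2
a=cv2.imread('pics/last_top.png')[140:240,260:410]; b=cv2.imread('pics/last_side.png')[180:280,310:460]
cv2.imwrite('pics/c7.png',cv2.vconcat([cv2.resize(a,None,fx=4,fy=3),cv2.resize(b,None,fx=4,fy=3)])[:600])"
```

```text
tool-z turn -0.23315823015690285
t37.2 at [ 639.4 -246.8   94. ] yaw89.8 tilt0.0 open64 grip0 F [0.3 0.9 0. ] q [-27.3  16.9  89.7   0.   73.4 -27.1]
shift cm [-4.5 -2.   9.7] len mm 108.92958132961436
top tray rim ((598.992919921875, -12.227779388427734), (50.751949310302734, 3.673365592956543), 88.83506774902344) 31 [596.8 -37.6] [600.6  13.2]
side tray rim ((643.4251708984375, 34.261207580566406), (106.83778381347656, 188.8878631591797), 1.4932031631469727) 210 [591.8 -61.2] [699.2 127.9]
top tin0 0.72 [439.7 230.7 458.1 250.5] z40.3 mean [ 512.7 -291.6] circ [ 514.7 -289.5] r19.9 n193
top tin0 0.71 [476.  208.4 497.5 225.2] z40.0 mean [ 572.6 -390.2] circ [ 574.7 -389.2] r18.5 n198
top tin0 0.66 [440.5 265.4 461.1 278.4] z40.5 mean [ 434.9 -298.1] circ [ 435.  -298.3] r19.1 n190
top tin0 0.32 [234.1 281.2 278.3 311.9] z82.1 mean [362.9 157.5] circ [366.4 169.8] r39.9 n839
side tin0 0.89 [441.1 341.5 466.2 369.2] z36.9 mean [ 570.5 -394.7] circ [ 571.4 -393.5] r19.3 n475
side tin0 0.79 [389.8 312.3 411.2 341.7] z36.8 mean [ 509.5 -295.2] circ [ 509.7 -294.3] r18.8 n404
side tin0 0.76 [354.7 329.6 378.9 355.4] z37.0 mean [ 431.8 -303.4] circ [ 432.6 -302.2] r19.6 n465
side tin0 0.71 [433.3 304.1 456.6 328.5] z36.7 mean [ 616.3 -296.5] circ [ 616.6 -294.7] r20.2 n399
side tin0 0.68 [406.2 361.  432.4 394. ] z37.1 mean [ 484.4 -412.7] circ [ 485.3 -410.9] r19.5 n520
```

View pics/c7.png

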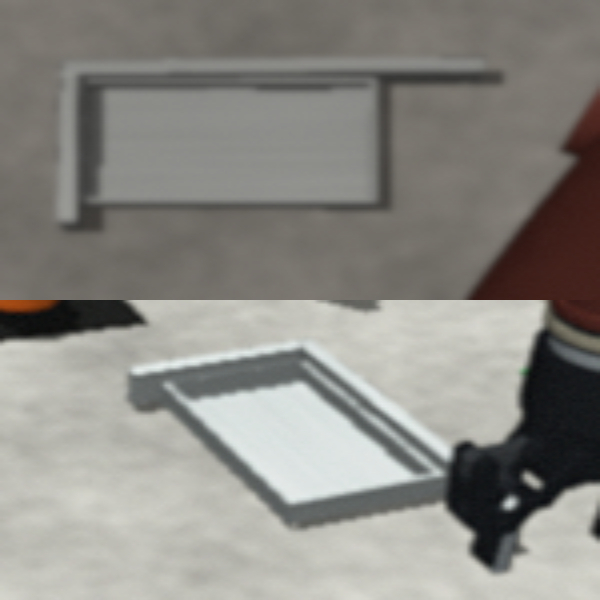

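Run:
```python
from h import *
p=cv2.GaussianBlur(cv2.imread('pics/last_top.png',0).astype(np.float32),(3,3),0)
def edge(cols,r0,r1,sign,z):
    uv=[]
    for c in cols:
        g=np.gradient(p[r0:r1,c])*sign; i=int(g.argmax())
        if 0<i<len(g)-1:
            a,b,e=g[i-1:i+2]; i+=0.5*(a-e)/(a-2*b+e)
        uv.append((c,r0+i))
    P=ray('top',uv,z)[:,:2]; vx,vy,x0,y0=cv2.fitLine(P.astype(np.float32),cv2.DIST_HUBER,0,.5,.01).ravel()
    s=vx/vy; r=P[:,0]-(x0+s*(P[:,1]-y0)); print("z",z,"x at y=35: %.1f"%(x0+s*(35-y0)),"slope dx/dy %.4f"%s,"resid",r.std()); return
cols=range(288,350)
print(p[155:215:1,300].astype(int)); print(p[155:215,345].astype(int))
edge(cols,203,214,-1,22)   # tray near outer edge
edge(range(288,372),156,163,1,35)  # rear guard back edge
edge(range(288,372),162,172,-1,35)  # rear guard inner edge
edge(range(288,350),160,176,-1,22)
```

```text
[111 110 110 113 119 128 135 136 128 111  98  95  92  90 102 121 134 138 138 138 138 139 139 140 140 140 140 139 139 138 138 138 140 140 140 139 140
 141 141 141 142 142 141 140 140 140 140 141 141 141 138 128 108  91  91 101 107 107 107 107]
[111 111 113 120 129 135 136 127 108  93  94 101  99  97 108 125 135 138 139 140 140 139 139 140 140 139 138 138 138 138 138 139 139 138 139 139 141
 141 140 139 140 140 141 142 144 144 143 142 143 143 141 130 107  84  78  90 103 108 110 111]
z 22 x at y=35: 597.4 slope dx/dy -0.0036 resid 0.09821590885735244
z 35 x at y=35: 719.2 slope dx/dy -0.0199 resid 0.6128061701025866
z 35 x at y=35: 709.0 slope dx/dy -0.0281 resid 1.4064940392453689
z 22 x at y=35: 712.6 slope dx/dy -0.0241 resid 0.24828336279675103
```

Measured in the top image, the tray's right end stands about 2 mm off the rear arm (it is slightly rotated). I'll press it squarely once more.

Request:
play_rows(increments=[0,0,-10,0,0,0,0.3,0,0,-10,0,0,0,0.3,0,0,-10,0,0,0,0.3,0,0,-10,0,0,0,0.3,0,0,-10,0,0,0,0.3,0,0,-10,0,0,0,0.3,0,0,-10,0,0,0,0.3,0,0,-10,0,0,0,0.3,0,0,-10,0,0,0,0.3,0,0,0,0,0,0,0.3])

```text
time: 38.75
position: [640.0, -241.9, 93.9]
tool_rot: [-0.0, -3.142, -0.0]
force: [0.3, -0.1, 0.1]
opening: 55.3
grip_force: 0.0
```

Request:
play_rows(increments=[0,0,0,3,4.0,0,0.3,0,0,0,3,4.5,0,0.3,0,0,0,2.4,5.5,0,0.3,0,0,0,0,6,0,0.3,0,0,0,0,6,0,0.3,0,0,0,0,0,5,0.3,0,0,0,0,0,4,0.3,0,0,0,0,0,1,0.3,0,0,0,0,0,0,0.3])

```text
time: 39.88
position: [555.6, 17.1, -6.0]
tool_rot: [-0.001, -3.141, -0.0]
force: [-0.2, -1.1, 1.3]
opening: 55.5
grip_force: 0.0
```

```bash
python3 -c "
from h import *
go(585,20,-6,180)"
```

```text
tool-z turn -0.03032047143361183
t39.9 at [555.6  17.1  -6. ] yaw180.0 tilt0.0 open55 grip0 F [-0.2 -1.1  1.3] q [ -5.9   8.6 110.4   0.   61.1 -95.9]
shift cm [-2.9  0.3 -0. ] len mm 29.49199120662342
```

Request:
play_rows(increments=[0,0,0,-1,0,0,0.3,0,0,0,-1,0,0,0.3,0,0,0,-0.6,0,0,0.3,0,0,0,0,0,0,0.3])

```text
time: 40.38
position: [582.6, 16.9, -5.6]
tool_rot: [-0.001, 3.141, -0.0]
force: [0.2, 0.2, 0.7]
opening: 55.3
grip_force: 0.0
```

Request:
play_rows(increments=[0,0,0,-0.3,0,0,0.3,0,0,0,0,0,0,0.3])

```text
time: 40.62
position: [584.6, 17.1, -6.2]
tool_rot: [0.001, -3.141, 0.0]
force: [0.7, 0.8, -0.0]
opening: 55.6
grip_force: 0.0
```

Request:
play_rows(increments=[0,0,0,-0.3,0,0,0.3,0,0,0,0,0,0,0.3])

```text
time: 40.88
position: [585.2, 17.1, -6.6]
tool_rot: [0.003, -3.135, 0.0]
force: [-7.8, -1.6, 7.5]
opening: 55.3
grip_force: 4.1
```

Request:
play_rows(increments=[0,0,0,-0.2,0,0,0.3,0,0,0,0,0,0,0.3,0,0,0,2,0,0,0.3,0,0,0,1,0,-5,0.5,0,0,0,0,-3,-5,0.5,0,0,0,-1,-5.5,0,0.5,0,0,0,-1.5,-5.5,0,0.5,0,0,0,-2,-5.5,0,0.5,0,0,0,-2,-5.5,0,0.5,0,0,0,0,0,0,0.5])

```text
time: 42.12
position: [625.4, -236.7, 93.8]
tool_rot: [0.006, 3.141, -0.001]
force: [-1.0, 0.5, -0.1]
opening: 64.1
grip_force: 0.0
```

Request:
play_rows(increments=[0,0,10,0,0,0,0.5,0,0,10,0,0,0,0.5,0,0,10,0,0,0,0.5,0,0,10,0,0,0,0.5,0,0,10,0,0,0,0.5,0,0,10,0,0,0,0.5,0,0,10,0,0,0,0.5,0,0,10,0,0,0,0.5,0,0,10,0,0,0,0.5,0,0,0,0,0,0,0.5])

```text
time: 43.38
position: [624.5, -231.7, 93.6]
tool_rot: [-2.217, -2.225, 0.0]
force: [0.1, 0.5, -0.1]
opening: 64.1
grip_force: 0.0
```

```bash
sed -i 's/^go.*/go(619,-292,-3,90)/' tray.py; python3 tray.py; python3 look.py tin0;  python3 - <<'E'
from h import *
p=cv2.GaussianBlur(cv2.imread('pics/last_top.png',0).astype(np.float32),(3,3),0)
for nm,cols,r0,r1,z in(("near",range(288,350),200,213,22),("guard inner",range(288,350),161,166,35)):
    uv=[]
    for c in cols:
        g=-np.gradient(p[r0:r1,c]); i=int(g[1:-1].argmax())+1; a,b,e=g[i-1:i+2]; uv.append((c,r0+i+.5*(a-e)/(a-2*b+e)))
    P=ray('top',uv,z)[:,:2]; vx,vy,x0,y0=cv2.fitLine(P.astype(np.float32),cv2.DIST_HUBER,0,.5,.01).ravel(); s=vx/vy
    print(nm,"x(35) %.1f slope %.4f res %.2f"%(x0+s*(35-y0),s,(P[:,0]-x0-s*(P[:,1]-y0)).std()))
E
```

```text
tool-z turn 0.20127193385746978
t43.4 at [ 624.5 -231.7   93.6] yaw90.2 tilt0.0 open64 grip0 F [ 0.1  0.5 -0.1] q [-26.8  14.5  92.5   0.   73.  -27. ]
shift cm [-6.  -0.6  9.7] len mm 114.04485436088513
top tray rim ((600.0389404296875, 40.10059356689453), (5.936129570007324, 175.7449493408203), 0.46649572253227234) 134 [596.4 -47.8] [603.3 128. ]
side tray rim ((601.6785888671875, 19.95355224609375), (76.29586029052734, 202.952880859375), 24.11456298828125) 183 [591.9 -61.2] [677.8 127.1]
top tin0 0.74 [475.8 208.1 498.9 226.5] z40.1 mean [ 573.9 -390.9] circ [ 573.7 -389.5] r18.5 n230
top tin0 0.73 [436.9 226.6 454.8 248.1] z39.8 mean [ 513.9 -290.8] circ [ 513.9 -291.2] r19.6 n204
top tin0 0.69 [488.4 242.1 505.7 259.8] z40.1 mean [ 487.6 -407.2] circ [ 487.8 -408.1] r19.1 n218
top tin0 0.55 [440.2 265.8 461.8 277.9] z39.8 mean [ 435.4 -298.7] circ [ 436.3 -298.8] r18.8 n199
side tin0 0.93 [432.  302.1 457.2 328.2] z36.6 mean [ 617.  -296.3] circ [ 617.7 -294.3] r19.7 n406
side tin0 0.75 [405.1 360.8 432.  394.6] z37.1 mean [ 484.7 -412.3] circ [ 485.1 -411.3] r20.3 n543
side tin0 0.66 [356.2 328.3 378.8 355.1] z36.9 mean [ 431.7 -303.2] circ [ 431.9 -302.3] r19.3 n444
side tin0 0.62 [442.  342.8 465.9 368.4] z36.9 mean [ 570.6 -394.8] circ [ 572.  -393.4] r20.1 n466
side tin0 0.56 [390.7 314.  407.5 339.1] z36.7 mean [ 507.3 -295.4] circ [ 508.6 -295.2] r18.5 n367
near x(35) 598.0 slope -0.0119 res 0.11
guard inner x(35) 707.9 slope -0.0358 res 0.39
```

Request:
play_rows(increments=[0,0,0,-3,-0.3,0,0.5,0,0,0,-3,-0.3,0,0.5,0,0,0,0,0,4,0.5,0,0,0,0,0,4,0.5,0,0,0,0,0,1.7,0.5,0,0,0,0,0,0,0.5])

```text
time: 44.42
position: [618.0, -292.3, -4.6]
tool_rot: [-2.218, -2.22, 0.001]
force: [0.3, -0.5, 0.2]
opening: 64.1
grip_force: 0.0
```

Request:
play_rows(increments=[0,0,0,0,0,0,-1,0,0,0,0,0,0,-1,0,0,0,0,0,0,-1,0,0,0,0,0,0,-1,0,0,0,0,0,0,-1,0,0,0,0,0,-1,-1,0,0,0,0,0,-4,-1,0,0,0,0,0,-5,-1,0,0,0,0,0,0,-1], squeeze=30)

```text
time: 45.55
position: [622.0, -294.8, 103.6]
tool_rot: [2.213, 2.215, 0.004]
force: [-0.6, -0.5, -1.4]
opening: 39.2
grip_force: 30.5
```

```bash
python3 -c "
from h import *
go(649,92,1,90)"
```

```text
tool-z turn 0.036901929284766766
t45.5 at [ 622.  -294.8  103.6] yaw90.0 tilt0.6 open39 grip30 F [-0.6 -0.5 -1.4] q [-31.5  16.3  89.3  -0.   73.7 -31.6]
shift cm [38.7  2.7 10.3] len mm 401.0531411290159
```

Request:
play_rows(increments=[0,0,0,5.5,0.4,0,-1,0,0,0,5.5,0.4,0,-1,0,0,0,5.5,0.4,0,-1,0,0,0,5.5,0.4,0,-1,0,0,0,5.5,0.4,0,-1,0,0,0,5.5,0.4,0,-1,0,0,0,5.5,0.3,0,-1,0,0,0,0,0,4,-1,0,0,0,0,0,3,-1,0,0,0,0,0,0,-1])

```text
time: 46.8
position: [641.7, 92.2, 22.2]
tool_rot: [-2.216, -2.218, 0.01]
force: [-0.7, -0.1, -1.1]
opening: 39.0
grip_force: 30.5
```

```bash
python3 -c "
from h import *
go(649,92,2,90)"
```

```text
tool-z turn 0.054571606408444495
t46.8 at [641.7  92.2  22.2] yaw90.1 tilt0.5 open39 grip31 F [-0.7 -0.1 -1.1] q [ 1.6 17.5 96.5 -0.  66.5  1.6]
shift cm [-0.   0.7  2. ] len mm 21.50548994537378
```

Request:
play_rows(increments=[0,0,0,0,0.4,0,-1,0,0,0,0,0,0,-1])

```text
time: 47.05
position: [651.5, 91.9, 29.1]
tool_rot: [2.22, 2.22, 0.004]
force: [0.8, 0.3, -0.3]
opening: 39.2
grip_force: 30.5
```

Request:
play_rows(increments=[0,0,0,0,0,1.5,-1,0,0,0,0,0,0,-1,0,0,0,0,0,0,-1])

```text
time: 47.42
position: [649.3, 92.1, 11.4]
tool_rot: [-2.22, -2.222, 0.001]
force: [0.5, -0.1, -0.9]
opening: 39.4
grip_force: 30.5
```

Request:
play_rows(increments=[0,0,0,0,0,0.6,-1,0,0,0,0,0,0,-1])

```text
time: 47.68
position: [649.1, 92.1, 5.2]
tool_rot: [-2.22, -2.222, 0.001]
force: [0.2, -0.5, -0.9]
opening: 39.2
grip_force: 30.5
```

Request:
play_rows(increments=[0,0,0,0,0,0.3,-1,0,0,0,0,0,0,-1])

```text
time: 47.92
position: [650.1, 92.2, 3.5]
tool_rot: [2.22, 2.222, 0.001]
force: [-1.2, 0.4, 2.1]
opening: 39.5
grip_force: 30.6
```

Request:
play_rows(increments=[0,0,0,0,0,0,0.05,0,0,0,0,0,0,0.15,0,0,0,0,0,0,0.15,0,0,0,0,0,-2,0.15,0,0,0,0,0,-4,0.15,0,0,0,0,0,-4,0.5,0,0,0,-5.5,-2,0,0.5,0,0,0,-5.5,-2,0,0.5,0,0,0,-5.5,-2,0,0.5,0,0,0,-5.5,-2,0,0.5])

```text
time: 49.18
position: [569.6, -129.7, 104.9]
tool_rot: [2.219, 2.221, 0.002]
force: [-0.1, -0.4, -0.4]
opening: 64.2
grip_force: 0.0
```

Request:
play_rows(increments=[0,0,0,-5.5,-2,0,0.5,0,0,0,-5,-2,0,0.5,0,0,0,0,0,0,0.5,0,0,0,0,0,0,0.5])

```text
time: 49.68
position: [530.2, -232.8, 103.9]
tool_rot: [2.22, 2.221, 0.001]
force: [-0.4, 0.4, 0.3]
opening: 63.9
grip_force: 0.0
```

```bash
python3 look.py tin0 | cut -c1-130; python3 -c "
from h import *
go(511,-291,-4,90)"
```

```text
top tin0 0.65 [288.8 176.7 301.6 194.1] z43.5 mean [648.8  92.5] circ [650.  92.] r18.4 n204
top tin0 0.6 [441.6 264.6 462.7 279.7] z40.0 mean [ 431.5 -304.7] circ [ 433.6 -302.3] r17.5 n122
top tin0 0.57 [479.9 210.2 493.8 227.1] z39.7 mean [ 569.6 -396.1] circ [ 569.5 -393.8] r17.2 n103
top tin0 0.51 [487.9 243.5 503.6 261.3] z40.0 mean [ 488.1 -407. ] circ [ 487.6 -406.4] r18.9 n197
side tin0 0.96 [440.4 340.6 467.  369.5] z36.9 mean [ 570.9 -393.8] circ [ 571.6 -392.9] r20.5 n529
side tin0 0.79 [378.3 322.3 401.5 347.4] z36.6 mean [ 484. -305.] circ [ 484.3 -303.9] r19.6 n447
side tin0 0.77 [402.8 361.5 431.7 395.5] z37.1 mean [ 484.8 -412.4] circ [ 485.7 -410.3] r20.6 n560
side tin0 0.58 [359.3 326.6 380.  353.4] z37.1 mean [ 431.9 -303.1] circ [ 432.4 -301.7] r19.3 n429
side tin0 0.58 [366.  202.7 382.9 222.3] z40.3 mean [645.7  86.4] circ [645.5  88. ] r18.7 n200
tool-z turn 0.1513535241972761
t49.9 at [ 530.4 -231.7  103.1] yaw90.2 tilt0.0 open64 grip0 F [-0.5 -0.5  0.2] q [-31.    2.8 104.6   0.   72.6 -31.1]
shift cm [-5.9 -1.9 10.7] len mm 123.9112575157107
```

Tin E has been knocked aside to about (486,-301) but is still upright. I'll leave it there with tin A, and take tins C and D instead.

Request:
play_rows(increments=[0,0,0,-5.3,1.4,0,0.5,0,0,0,-5.3,1.4,0,0.5,0,0,0,-5.3,1.4,0,0.5,0,0,0,0,0,4,0.5,0,0,0,0,0,4,0.5,0,0,0,0,0,2,0.5,0,0,0,0,0,0.6,0.5,0,0,0,0,0,0,0.5,0,0,0,0,0,0,0.5])

```text
time: 51.0
position: [573.2, -392.8, -0.9]
tool_rot: [2.218, 2.22, 0.0]
force: [-0.2, -0.4, 1.1]
opening: 63.8
grip_force: 0.0
```

Request:
play_rows(increments=[0,0,0,0,0,0,-1,0,0,0,0,0,0,-1,0,0,0,0,0,0,-1,0,0,0,0,0,0,-1,0,0,0,0,0,0,-1,0,0,0,0,0,-1,-1,0,0,0,0,0,-4,-1,0,0,0,0,0,-5,-1,0,0,0,0,0,0,-1,0,0,0,0,0,0,-1])

```text
time: 52.25
position: [571.4, -391.6, 96.4]
tool_rot: [-2.22, -2.221, 0.0]
force: [-0.5, -0.9, -2.6]
opening: 39.0
grip_force: 30.5
```

```bash
python3 -c "
from h import *
go(649,34,4,90)"
```

```text
tool-z turn 0.02576005096176459
t52.2 at [ 571.4 -391.6   96.4] yaw90.0 tilt0.1 open39 grip30 F [-0.5 -0.9 -2.6] q [-40.6  17.7  88.4  -0.   74.  -40.6]
shift cm [42.6  7.8  9.2] len mm 442.34351094250263
```

Request:
play_rows(increments=[0,0,0,5.3,1,0,-1,0,0,0,5.3,1,0,-1,0,0,0,5.3,1,0,-1,0,0,0,5.3,1,0,-1,0,0,0,5.3,1,0,-1,0,0,0,5.3,1,0,-1,0,0,0,5.4,1,0,-1,0,0,0,5.4,0.8,0,-1,0,0,0,0,0,4,-1,0,0,0,0,0,3,-1])

```text
time: 53.5
position: [647.2, 35.4, 22.9]
tool_rot: [-2.216, -2.221, 0.006]
force: [-0.2, -0.6, -1.0]
opening: 39.3
grip_force: 30.5
```

Request:
play_rows(increments=[0,0,0,0,0,0,-1,0,0,0,0,0,0,-1])

```text
time: 53.75
position: [649.5, 33.9, 26.8]
tool_rot: [-2.221, -2.221, 0.001]
force: [0.2, -0.6, -1.4]
opening: 39.3
grip_force: 30.5
```

Request:
play_rows(increments=[0,0,0,0,0,1.8,-1,0,0,0,0,0,0,-1,0,0,0,0,0,0,-1])

```text
time: 54.12
position: [649.7, 34.0, 8.9]
tool_rot: [2.221, 2.222, 0.0]
force: [-0.4, 0.8, -0.5]
opening: 39.3
grip_force: 30.5
```

Request:
play_rows(increments=[0,0,0,0,0,0.4,-1,0,0,0,0,0,0,-1])

```text
time: 54.38
position: [649.5, 34.1, 4.7]
tool_rot: [-2.221, -2.222, 0.0]
force: [0.7, -1.4, -0.3]
opening: 39.1
grip_force: 30.5
```

Request:
play_rows(increments=[0,0,0,0,0,0.3,-1,0,0,0,0,0,0,-1])

```text
time: 54.62
position: [650.1, 34.1, 2.4]
tool_rot: [2.22, 2.222, 0.001]
force: [-1.0, -0.3, 2.3]
opening: 39.3
grip_force: 30.7
```

Request:
play_rows(increments=[0,0,0,0,0,0,0.05,0,0,0,0,0,0,0.15,0,0,0,0,0,0,0.15,0,0,0,0,0,-2,0.15,0,0,0,0,0,-4,0.15,0,0,0,0,0,-4,0.5,0,0,0,-5.5,-2,0,0.5,0,0,0,-5.5,-2,0,0.5,0,0,0,-5.5,-2,0,0.5,0,0,0,-5.5,-2,0,0.5])

```text
time: 55.88
position: [569.6, -187.8, 103.9]
tool_rot: [2.219, 2.221, 0.001]
force: [0.5, -0.5, 0.9]
opening: 64.7
grip_force: 0.0
```

Request:
play_rows(increments=[0,0,0,-5.5,-2,0,0.5,0,0,0,-5.5,-2,0,0.5,0,0,0,-5.5,-2,0,0.5,0,0,0,0,0,0,0.5,0,0,0,0,0,0,0.5])

```text
time: 56.5
position: [510.2, -351.0, 102.9]
tool_rot: [2.221, 2.221, 0.001]
force: [0.2, -0.4, 0.3]
opening: 64.0
grip_force: 0.0
```

```bash
python3 look.py tin0 | cut -c1-130; python3 -c "
from h import *
go(486.5,-408,-3,90)"
```

```text
top tin0 0.74 [308.4 176.4 324.2 197.7] z43.6 mean [649.1  34.6] circ [648.5  34.2] r17.7 n179
top tin0 0.68 [287.4 175.9 301.4 192. ] z43.7 mean [650.7  93.4] circ [650.   93.7] r18.8 n199
top tin0 0.57 [441.7 241.7 452.7 254.6] z40.1 mean [ 492.3 -288.8] circ [ 492.4 -288. ] r10.0 n29
side tin0 0.94 [380.9 319.8 403.  347.1] z36.7 mean [ 483.4 -306.6] circ [ 484.2 -305.3] r19.0 n410
side tin0 0.79 [356.2 327.2 378.8 353.3] z36.8 mean [ 431.4 -302.9] circ [ 432.7 -301.8] r20.2 n453
side tin0 0.79 [403.6 360.8 431.6 396.5] z37.0 mean [ 484.9 -412.3] circ [ 486.  -411.2] r19.8 n554
side tin0 0.61 [365.3 203.  380.4 219.8] z39.6 mean [644.8  87.2] circ [646.2  88.8] r18.7 n169
side tin0 0.58 [375.2 214.3 392.7 232.6] z39.7 mean [646.5  30. ] circ [647.7  31.4] r18.7 n232
tool-z turn 0.14633599076114479
t56.7 at [ 510.5 -349.6  102.1] yaw90.1 tilt0.0 open64 grip0 F [-0.4 -0.  -0.1] q [-41.3   8.   99.1   0.   72.9 -41.4]
shift cm [-5.8 -2.4 10.5] len mm 122.56761013327817
```

Request:
play_rows(increments=[0,0,0,-5.8,-2.3,0,0.5,0,0,0,0,0,4,0.5,0,0,0,0,0,4,0.5,0,0,0,0,0,2,0.5,0,0,0,0,0,0.5,0.5,0,0,0,0,0,0,0.5,0,0,0,0,0,0,0.5])

```text
time: 57.58
position: [488.1, -409.9, -1.1]
tool_rot: [2.218, 2.22, -0.0]
force: [0.3, 0.2, -0.2]
opening: 63.8
grip_force: 0.0
```

Request:
play_rows(increments=[0,0,0,0,0,0,-1,0,0,0,0,0,0,-1,0,0,0,0,0,0,-1,0,0,0,0,0,0,-1,0,0,0,0,0,0,-1,0,0,0,0,0,-1,-1,0,0,0,0,0,-4,-1,0,0,0,0,0,-5,-1,0,0,0,0,0,0,-1,0,0,0,0,0,0,-1])

```text
time: 58.82
position: [486.5, -408.5, 96.3]
tool_rot: [-2.22, -2.221, -0.0]
force: [-0.4, 0.0, -0.6]
opening: 39.1
grip_force: 30.5
```

```bash
python3 -c "
from h import *
go(649,-24,4,90)"
```

```text
tool-z turn 0.03121842856597823
t58.8 at [ 486.5 -408.5   96.3] yaw90.0 tilt0.1 open39 grip30 F [-0.4  0.  -0.6] q [-46.7  10.5  96.9  -0.   72.6 -46.8]
shift cm [38.5 16.2  9.2] len mm 427.53383936074584
```

Request:
play_rows(increments=[0,0,0,4.8,2,0,-1,0,0,0,4.8,2,0,-1,0,0,0,4.8,2,0,-1,0,0,0,4.8,2,0,-1,0,0,0,4.8,2,0,-1,0,0,0,4.8,2,0,-1,0,0,0,4.8,2.1,0,-1,0,0,0,4.9,2.1,0,-1,0,0,0,0,0,4,-1,0,0,0,0,0,3,-1])

```text
time: 60.08
position: [646.4, -22.5, 22.7]
tool_rot: [-2.216, -2.221, 0.005]
force: [-0.2, 0.9, -0.7]
opening: 39.4
grip_force: 30.5
```

Request:
play_rows(increments=[0,0,0,0,0,0,-1,0,0,0,0,0,0,-1])

```text
time: 60.32
position: [648.5, -24.0, 26.7]
tool_rot: [-2.221, -2.221, 0.001]
force: [0.1, 1.1, -0.2]
opening: 39.5
grip_force: 30.5
```

Request:
play_rows(increments=[0,0,0,0,0,1.8,-1,0,0,0,0,0,0,-1,0,0,0,0,0,0,-1])

```text
time: 60.7
position: [648.8, -24.0, 9.0]
tool_rot: [2.221, 2.222, 0.0]
force: [-0.5, 0.2, -1.3]
opening: 39.2
grip_force: 30.6
```

Request:
play_rows(increments=[0,0,0,0,0,0.4,-1,0,0,0,0,0,0,-1])

```text
time: 60.95
position: [648.6, -23.9, 4.7]
tool_rot: [-2.221, -2.222, 0.0]
force: [-0.8, 0.7, -0.8]
opening: 39.0
grip_force: 30.6
```

Request:
play_rows(increments=[0,0,0,0,0,0.25,-1,0,0,0,0,0,0,-1])

```text
time: 61.2
position: [648.7, -23.9, 2.3]
tool_rot: [2.221, 2.222, 0.0]
force: [0.7, 0.9, -0.0]
opening: 38.9
grip_force: 30.5
```

Request:
play_rows(increments=[0,0,0,0,0,0,0.05,0,0,0,0,0,0,0.15,0,0,0,0,0,0,0.15,0,0,0,0,0,-2,0.15,0,0,0,0,0,-4,0.15,0,0,0,0,0,-5,0.15,0,0,0,0,0,-5,0.15,0,0,0,-4,-5,0,0.15,0,0,0,-4,-5,0,0.15,0,0,0,-4,-5,0,0.15])

```text
time: 62.45
position: [501.4, -142.1, 164.3]
tool_rot: [2.218, 2.221, 0.001]
force: [0.2, -1.4, 0.3]
opening: 49.1
grip_force: 0.0
```

Request:
play_rows(increments=[0,0,0,-3,-3,0,0.15,0,0,0,0,0,0,0.15,0,0,0,0,0,0,0.15])

```text
time: 62.82
position: [473.0, -171.2, 163.7]
tool_rot: [2.22, 2.22, 0.002]
force: [0.2, 0.2, -1.0]
opening: 49.2
grip_force: 0.0
```

```bash
sed -i '/^go/d' tray.py; python3 tray.py; python3 look.py tin0 mortar cellar flask| cut -c1-130
python3 - <<'E'
from h import *
p=cv2.GaussianBlur(cv2.imread('pics/last_top.png',0).astype(np.float32),(3,3),0)
uv=[]
for c in range(288,350):
    g=-np.gradient(p[200:213,c]); i=int(g[1:-1].argmax())+1; a,b,e=g[i-1:i+2]; uv.append((c,200+i+.5*(a-e)/(a-2*b+e)))
P=ray('top',uv,22)[:,:2]; vx,vy,x0,y0=cv2.fitLine(P.astype(np.float32),cv2.DIST_HUBER,0,.5,.01).ravel(); s=vx/vy
print("near x(35) %.1f slope %.4f res %.2f"%(x0+s*(35-y0),s,(P[:,0]-x0-s*(P[:,1]-y0)).std()))
a=cv2.imread('pics/last_top.png')[140:240,260:410]; b=cv2.imread('pics/last_side.png')[130:420,220:520]
cv2.imwrite('pics/c8.png',cv2.hconcat([cv2.resize(a,(400,267)),cv2.resize(b,(400,387))[:267]]) if 0 else cv2.vconcat([cv2.resize(a,(450,300)),cv2.resize(b,(450,300))]))
E
```

```text
top tray rim ((600.8570556640625, 34.99797821044922), (10.10598087310791, 185.6133575439453), 2.324415683746338) 142 [595.6 -57.8] [609.6 127.9]
side tray rim ((644.8218994140625, 14.014228820800781), (105.03406524658203, 151.14520263671875), 2.0126078128814697) 263 [592.5 -63.3] [699.8  88. ]
top tin0 0.81 [436.8 263.6 462.4 278.4] z40.8 mean [ 434.9 -299.4] circ [ 433.6 -298.1] r18.9 n190
top tin0 0.74 [308.1 175.7 326.4 194.9] z43.7 mean [649.7  35. ] circ [649.   34.8] r18.9 n195
top tin0 0.66 [286.7 177.5 301.4 195.2] z43.1 mean [650.3  91.9] circ [649.8  92.4] r19.8 n231
top tin0 0.63 [335.6 179.9 351.1 200.5] z43.8 mean [646.8 -24.7] circ [648.7 -24.6] r18.6 n209
top tin0 0.61 [446.8 242.2 461.2 258.5] z40.7 mean [ 482.9 -307.7] circ [ 484.7 -304.6] r16.5 n98
top tin0 0.58 [182.4 270.  205.2 289.9] z62.3 mean [415.1 332.3] circ [415.4 333.6] r22.1 n330
top mortar 0.62 [180.2 234.8 211.  265.6] z74.6 mean [475.9 327.3] circ [479.9 333.6] r30.8 n586
top mortar 0.61 [310.9 174.7 330.  197.9] z43.7 mean [649.8  35. ] circ [649.   34.8] r18.9 n222
top cellar 0.57 [181.8 267.4 204.6
[... 181 characters left out ...]
 321.9 401.5 347.4] z36.8 mean [ 484. -306.] circ [ 484.4 -305. ] r19.7 n434
side tin0 0.8 [383.5 221.9 402.  245.5] z40.1 mean [644.6 -29.5] circ [645.  -26.5] r19.6 n236
side tin0 0.7 [356.2 326.3 379.2 352.6] z36.8 mean [ 431.7 -303.3] circ [ 432.2 -302. ] r19.3 n427
side tin0 0.48 [364.4 212.6 372.8 222.2] z27.0 mean [619.9  63.5] circ [562.9 -36.1] r142.3 n36
side mortar 0.89 [274.6 158.5 298.9 190.5] z70.5 mean [476.5 327.6] circ [475.8 331.8] r32.8 n525
side cellar 0.64 [254.7 167.6 275.8 190.3] z58.1 mean [412.  327.5] circ [412.5 329.3] r22.8 n304
side flask 0.65 [304.  138.9 325.1 186.1] z120.7 mean [564.8 327.3] circ [565.6 329.5] r24.9 n852
near x(35) 598.0 slope -0.0130 res 0.10
```

View pics/c8.png

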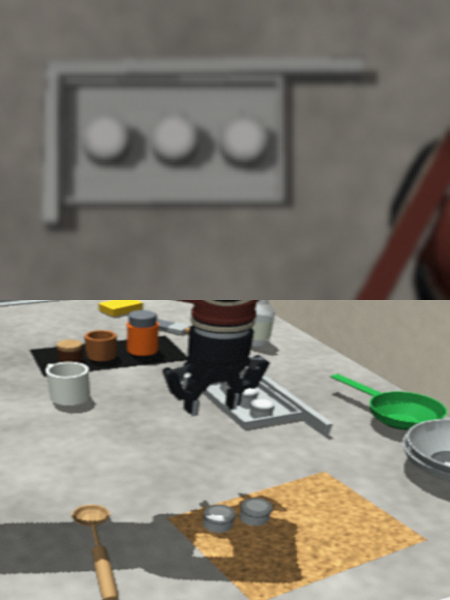

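The top crop shows three tins upright in the tray at (105,140), (175,140) and (243,140), and the tray flush in the corner. The side crop shows the other two tins standing on the cork and the three cleared items on the mat. The arm is clear of everything, so I'm handing in.

```bash
python3 -c "
from h import *
print(arm.hand_in())"
```

```text
the job is handed in; nothing more can be done
None
```

I handed the job in, and no verdict came back. In the last camera check the flask, mortar and salt pot stood upright on the mat (no jar was there), the tray sat flush against both guard arms with three tins in it, and the other two tins stood on the cork, one of them knocked a few centimetres aside but still upright.

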